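Transfer lantern fittings to the carrying rack in reverse order

TASK

Move the four brass lantern fittings from the flat polishing board into the carrying rack, one standing upright in each pocket, in reverse order: the fitting nearest the board's handle goes into the pocket farthest from the rack's handle, the next one into the next pocket, and so on, so that the one farthest from the board's handle ends up nearest the rack's handle. Don't let any fitting fall over on the way.

Things in the scene. Friction and masses are not known exactly. Their poses are not given: they have to be found in the camera images.
- ball_finial: Turned brass finial 78 mm tall: round foot 40 mm across, 18 mm stem, and a ball on top 34 mm across with a straight band 50 to 66 mm above the underside (grip there, e.g. at 58 mm). Origin: centre of its underside; its own z axis points up. Starts standing on one of the felt discs of the board.
- spire_finial: Turned brass finial 92 mm tall: round foot 40 mm across, a straight column 24 mm across from 20 to 66 mm above the underside, a collar 30 mm across at 67 to 70 mm and a pointed tip (grip the column, e.g. at 57 mm). Origin: centre of its underside; its own z axis points up. Starts standing on one of the felt discs of the board.
- roof_cap: Brass lantern roof 75 mm tall: square foot 42 mm wide, a four-sided pyramid up to 34 mm, and a round upright pull 18 mm across from 34 to 75 mm above the underside (grip the pull, e.g. at 60 mm). Origin: centre of its underside; its own z axis points up. Starts standing on one of the felt discs of the board.
- candle_socket: Brass candle socket 62 mm tall: round drip pan 48 mm across and 5 mm thick, and a straight round socket 28 mm across from there to the top, with a dark mouth (grip it e.g. at 50 mm). Origin: centre of its underside; its own z axis points up. Starts standing on one of the felt discs of the board.
- felt_ball_finial: Grey felt disc, 56 mm across, 6 mm thick, fixed on the board: the place where the ball finial stands at the start, which stays behind to mark it. Origin: centre of its underside, 18 mm above the table (its upper face is at 24 mm).
- felt_spire_finial: Grey felt disc, 56 mm across, 6 mm thick, fixed on the board: the place where the spire finial stands at the start, which stays behind to mark it. Origin: centre of its underside, 18 mm above the table (its upper face is at 24 mm).
- felt_roof_cap: Grey felt disc, 56 mm across, 6 mm thick, fixed on the board: the place where the roof cap stands at the start, which stays behind to mark it. Origin: centre of its underside, 18 mm above the table (its upper face is at 24 mm).
- felt_candle_socket: Grey felt disc, 56 mm across, 6 mm thick, fixed on the board: the place where the candle socket stands at the start, which stays behind to mark it. Origin: centre of its underside, 18 mm above the table (its upper face is at 24 mm).
- board: Polishing board, fixed: flat dark wood, 288 x 110 mm, 18 mm thick; four felt discs in a row at x = +108, +36, -36, -108 mm, y = 0. Spans y = -40 to +70 mm; a loose wax bar 20 mm high lies on the strip near y = +55 mm. Origin: on the table, under mid-row. At its +x end a flat handle (tongue 50 x 40 x 18 mm, dark round spot).
- rack: Carrying rack, fixed: plywood, 288 x 110 mm, four open pockets in a row at x = +108, +36, -36, -108 mm, y = 0; pockets 62 to 68 mm wide, floor 10 mm and wall tops 26 mm above the table, walls 4 mm thick. Spans y = -40 to +70 mm; a loose collar 14 mm high lies near y = +53 mm. Origin: on the table, under mid-row. At its +x end a flat handle (tongue 50 x 40 x 18 mm, dark round spot).
Things that resemble listed ones, but are neither listed nor needed, are in the scene too. Leave any blue or pink look-alike of the roof_cap alone.

How it is judged:
By the outcome, as a careful person would: the job done as asked, in the order asked, and still so for the second after the job is handed in, with the robot touching nothing.
It also fails if it takes over 109 s, if anything falls off the work surface, if the arm or the gripper's body presses on something with over 40 N, if the wrist force passes 120 N, or if a joint passes its speed limit or range.

ROBOT

A 6-joint arm with a two-finger parallel gripper is mounted at the origin on the work surface. World frame = base frame: x ahead of the robot, y to its left, z up, the work surface at z = 0. Lengths are in m, angles in degrees, forces in N, time in s.
With the tool pointing down it reaches from about 0.275 to 1 m from the base axis. Payload 8.4 kg.
Tool frame: the origin (TCP) lies midway between the tips of the shut fingers; the grasp point (between the pads) lies 19 mm behind it (robot.grip_depth is the z of the grasp point in the tool frame, in m); z points along the fingers, y is the line along which they close (so a half turn about z gives the same grasp; the last joint's range is limited). The gripper opens to 85 mm and grips with 20 to 120 N. Pads are 22 mm wide; open, the fingers measure 114 mm over their backs; the gripper's body (76 mm by 85 mm) begins 54 mm behind the grasp point. The pads swing forward as they close: fully open they stand 13 mm farther back than shut.
Start: joints at [-75.711, 20.225, 93.587, -0, 66.188, -0.138], TCP at [0.156, -0.605, 0.231] pointing down, gripper open.
Joint ranges: [-150.9, 150.9], [-52.94, 120.26], [3.33, 152.33], [-74.26, 254.26], [0, 154.13], [-172.89, 172.89]. Speed limits (degrees/s): [127.2, 127.2, 159.86, 180, 180, 180].

INTERFACE

Orientations are given as [roll, pitch, yaw] about the fixed x, y, z axes, in that order (R = Rz(yaw) Ry(pitch) Rx(roll)).
In Python, from plant import state, vision, ticket, robot gives the robot as it stands.
- The arm moves only by the tool servo_tool, never from a script. Its argument "moves" is a list of rows, each an object of numbers: "dx", "dy", "dz": the shift along the tool's x, y, z in units of 30 mm (1.0 is 30 mm); "rx", "ry", "rz": the turn, a rotation vector about the tool's x, y, z in units of 5 degrees (1.0 is 5 degrees); "gripper": the opening, from 0 (shut) to 1 (fully open). A call has exactly 10 rows; each row shifts and turns the commanded pose from where the row before left it, along the tool's axes as they then stand; what a row does not reach is not made up. A row lasts 1/8 s, in which the tool goes at most 62.5 mm and 10.7 degrees, less where a joint would pass 70% of its speed; a pose out of reach is approached as far as the arm can. A call is refused whole if a number of a shift passes 1 or a number of a turn 1, either way. A call with a gripper value outside its range is refused whole. The fingers move at their own pace and stop on an object; "squeeze" is the grip in N (left out, the last holds). Time passes only in rows, so rows that do not move let the fingers close, or fill a call up. It gives the time, the measured TCP pose, the force, the opening and the grip force at its end, in the units of the state.
- state(): the state, without advancing time (a new reading comes with each control period).
- vision.get_image(name): name is "scene" or "top" or "wrist"; returns (picture, depth): 400x640x3 uint8, red, green, blue; 400x640 float32, m along the optical axis (not along the pixel's ray), 0 where there is no reading.
- vision.camera_model(name): a dict with "vertical_fov" (degrees; the focal length in pixels is half the picture's height over the tangent of half this angle, whatever the lens; pixels are square), "cx", "cy" (the principal point, pixels), "dist" ([k1, k2, p1, p2, k3] as OpenCV has them; the pictures are not rectified), "camera_from_world" (4x4, takes a point from world to camera coordinates). Camera axes: x right, y down, z forward; pixel columns grow to the right and rows downward; lengths in m; the calibration is good to about 2 mm. A picture is of the moment at which its call begins: read the wrist's pose just before it. camera_model takes no time and is no camera call; for the wrist camera it gives the pose at the moment of the call.
- ticket.close_job(): hands the job in; it is judged then, once.
The state is a dict: "clock": time; "joint_positions": joint angles; "joint_velocities": joint speeds; "joint_torque": joint torques, N m; "tcp_pos": TCP position; "ee_rot": TCP orientation; "force": force on the tool from outside, world axes, zero at the start; "ft_torque": the same for the moment, N m; "finger_gap": opening from 0.0 (shut) to 1.0 (fully open); "grasp_force": force on a finger pad.
Only numpy, scipy, OpenCV 4.12 (cv2) and the standard library are available. Lean on these libraries where they do the work, as an engineer would, in place of code of your own. Each camera call takes 0.05 s, during which the arm holds its last target. There are 200 camera calls.

## Working session

There is one attempt and no reset: what is moved stays moved. The work goes in short steps, Python scripts to look and compute and a tool call to move; the robot and the scene stay as the last step left them, time stands still between calls to the robot, and variables do not carry over. Pictures are saved under pics/ and viewed, at most 14 in all, crops included, and the job is handed in when it is done.

Besides the shell and the picture viewer there is one more tool, called after "Call:" by a JSON object that holds its "method" and its "body", one argument or row to a line. servo_tool: Moves the arm, as the interface text tells. Its arguments: {"type":"object","properties":{"moves":{"type":"array","items":{"type":"object","properties":{"dx":{"type":"number"},"dy":{"type":"number"},"dz":{"type":"number"},"rx":{"type":"number"},"ry":{"type":"number"},"rz":{"type":"number"},"gripper":{"type":"number"}}}},"squeeze":{"type":"number"}},"required":["moves"]}

```bash
mkdir -p pics; ls
python3 - <<'E'
from plant import state, vision, robot
import cv2
print(state()); print(robot.grip_depth)
for n in ("top","scene"):
    im,d=vision.get_image(n); cv2.imwrite(f"pics/{n}0.png",im[:,:,::-1]); 
    import numpy as np; np.savez(f"{n}0.npz",im=im,d=d)
    print(n,vision.camera_model(n))
E
```

```text
pics
{'clock': 0.0, 'joint_positions': array([-7.57119117e+01,  2.02628216e+01,  9.36296180e+01,  1.23800748e-03,
        6.61882568e+01, -1.37101670e-01]), 'joint_velocities': array([-0.0466032 , -0.01491904, -0.00610845,  0.04950922, -0.02260625,
        0.00612088]), 'joint_torque': array([ 2.02737894e-03, -6.05245829e+01, -3.42061579e+01,  3.08174981e-05,
        9.25484608e-03, -4.36365482e-06]), 'tcp_pos': array([ 0.15558872, -0.6048242 ,  0.23055399]), 'ee_rot': array([-1.79919307e+02, -1.32501238e-03,  1.44246884e+01]), 'force': array([-0.02898651, -0.06734963, -0.02486923]), 'ft_torque': array([-0.03699088, -0.02916958, -0.02035522]), 'grasp_force': 0.0, 'finger_gap': 1.000467399086096}
-0.0187
top {'vertical_fov': 56.053286611964324, 'cx': 322.2051989973969, 'cy': 202.086607983476, 'dist': array([-0.00922519,  0.        ,  0.        ,  0.        ,  0.        ]), 'camera_from_world': array([[ 0.16741256, -0.98588016, -0.00365402, -0.14626517],
       [-0.96497155, -0.16310043, -0.20549492,  0.46128911],
       [ 0.20199739,  0.03792846, -0.97865136,  0.86133752],
       [ 0.        ,  0.        ,  0.        ,  1.        ]])}
scene {'vertical_fov': 43.237073337662295, 'cx': 320.74076866000496, 'cy': 196.64368453435702, 'dist': array([-0.03564796,  0.        ,  0.        ,  0.        ,  0.        ]), 'camera_from_world': array([[-0.31157513,  0.95013307,  0.01296492,  0.22673643],
       [ 0.60862224,  0.21002509, -0.76515909, -0.24924743],
       [-0.72972591, -0.23051381, -0.64371072,  1.92068204],
       [ 0.        ,  0.        ,  0.        ,  1.        ]])}
```

View pics/top0.png

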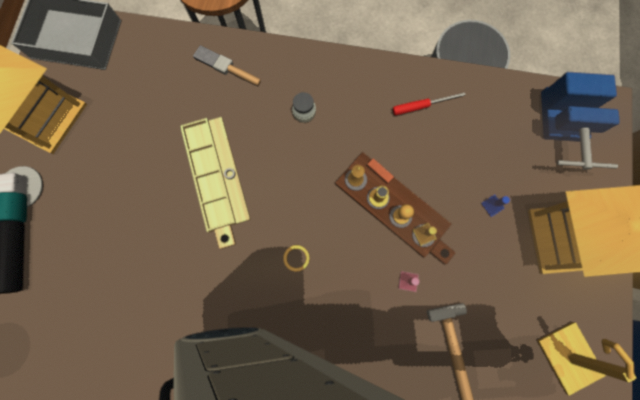

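View pics/scene0.png

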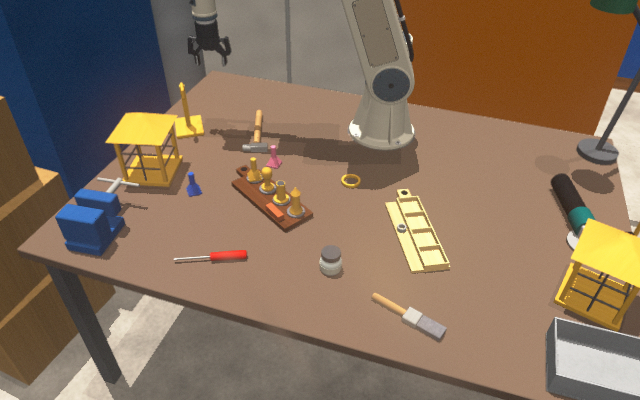

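```bash
cat > h.py <<'E'
import numpy as np, cv2
from plant import vision
def K(m): 
    f=200/np.tan(np.radians(m["vertical_fov"]/2)); return np.array([[f,0,m["cx"]],[0,f,m["cy"]],[0,0,1]])
def norm(m,uv): return cv2.undistortPoints(np.float64(uv).reshape(-1,1,2),K(m),m["dist"]).reshape(-1,2)
def inv(m):
    T=m["camera_from_world"]; return T[:3,:3].T, -T[:3,:3].T@T[:3,3]
def cloud(m,d):
    v,u=np.mgrid[0:400,0:640]; n=norm(m,np.stack([u,v],-1).reshape(-1,2))
    R,c=inv(m); P=np.c_[n,np.ones(len(n))]*d.reshape(-1,1)
    W=P@R.T+c; W[d.ravel()==0]=np.nan; return W.reshape(400,640,3)
def onplane(m,uv,z):
    R,c=inv(m); r=np.c_[norm(m,uv),np.ones(len(np.reshape(uv,(-1,2))))]@R.T
    return c+r*((z-c[2])/r[:,2])[:,None]
E
python3 - <<'E'
from h import *
for n in("top","scene"):
    z=np.load(n+"0.npz"); m=vision.camera_model(n); W=cloud(m,z["d"]); im=z["im"]
    print(n,inv(m)[1].round(3), "table z", np.nanmedian(W[...,2]).round(4))
    seeds={"top":dict(roof=(426,235),ball=(403,213),candle=(378,196),spire=(357,177),bh=(445,253),rh=(224,238),r1=(219,215),r4=(197,133)),
     "scene":dict(roof=(254,165),ball=(267,178),candle=(281,190),spire=(296,202),bh=(243,170),rh=(404,194),r1=(407,212),r4=(430,257))}[n]
    for k,(u,v) in seeds.items(): print(k,W[v,u].round(3))
    # clusters of tall points on board
    b=W[seeds["candle"][1],seeds["candle"][0]]
    near=np.hypot(W[...,0]-b[0],W[...,1]-b[1])<.16
    msk=(near&(W[...,2]>.05)&(W[...,2]<.14)).astype(np.uint8)
    N,l,s,c=cv2.connectedComponentsWithStats(msk)
    for i in range(1,N):
        if s[i,4]>8:
            p=W[l==i]; print("comp",s[i],"mean",p.mean(0).round(4),"zmax",p[:,2].max().round(3))
    # rack
    hsv=cv2.cvtColor(im,cv2.COLOR_RGB2HSV)
    g=W[seeds["r1"][1],seeds["r1"][0]]
    near=np.hypot(W[...,0]-g[0],W[...,1]-g[1])<.36
    mk=(near&(hsv[...,0]>20)&(hsv[...,0]<40)&(hsv[...,1]>60)&(hsv[...,2]>100)&(W[...,2]<.04)).astype(np.uint8)
    N,l,s,c=cv2.connectedComponentsWithStats(mk); i=1+s[1:,4].argmax(); print("rack px",s[i])
    top=(l==i)&(W[...,2]>.021)
    p=W[top]; print(len(p)); r=cv2.minAreaRect(p[:,:2].astype(np.float32)*1000); print("tops",r)
    print("z hist",np.histogram(W[l==i][:,2],bins=np.arange(0,.04,.004))[0])
    # board
    b2=(np.hypot(W[...,0]-b[0],W[...,1]-b[1])<.22)&(W[...,2]>.011)&(W[...,2]<.05)
    N,l,s,c=cv2.connectedComponentsWithStats(b2.astype(np.uint8)); i=1+s[1:,4].argmax()
    r=cv2.minAreaRect(W[l==i][:,:2].astype(np.float32)*1000); print("board",r)
E
```

```text
top [ 0.296 -0.102  0.937] table z 0.0
roof [ 0.439 -0.32   0.063]
ball [ 0.475 -0.255  0.095]
candle [ 0.507 -0.194  0.088]
spire [ 0.542 -0.139  0.093]
bh [ 0.41  -0.381  0.021]
rh [0.356 0.156 0.019]
r1 [0.412 0.185 0.007]
r4 [0.616 0.291 0.008]
comp [352 165  13  16 160] mean [ 0.5529 -0.1383  0.0923] zmax 0.116
comp [375 187  14  14 152] mean [ 0.5157 -0.201   0.0808] zmax 0.09
comp [398 205  16  15 188] mean [ 0.4787 -0.261   0.0942] zmax 0.103
comp [422 227  15  13 115] mean [ 0.4435 -0.3216  0.0805] zmax 0.101
rack px [ 180  117   70  131 5022]
702
tops ((495.2583312988281, 213.0254364013672), (335.92596435546875, 95.65335845947266), 27.52244758605957)
z hist [  62  629 2708  464  314  221  492   38    0]
board ((502.08477783203125, -256.5037841796875), (327.3797912597656, 110.84252166748047), 58.809974670410156)
scene [1.624 0.28  1.043] table z 0.0005
roof [ 0.451 -0.317  0.078]
ball [ 0.496 -0.253  0.075]
candle [ 0.53  -0.193  0.069]
spire [ 0.564 -0.132  0.066]
bh [ 0.419 -0.375  0.021]
rh [0.364 0.16  0.019]
r1 [0.454 0.185 0.025]
r4 [0.603 0.281 0.01 ]
comp [250 158   8  17  87] mean [ 0.4513 -0.3198  0.0763] zmax 0.103
comp [261 167  11  16 135] mean [ 0.4897 -0.2578  0.0851] zmax 0.105
comp [276 180   9  16 128] mean [ 0.5255 -0.1979  0.0742] zmax 0.093
comp [290 187  11  20 146] mean [ 0.5636 -0.134   0.0853] zmax 0.117
rack px [ 386  189   64   82 1847]
374
tops ((493.20172119140625, 227.69366455078125), (336.13262939453125, 73.72249603271484), 27.44011878967285)
z hist [ 12 164 813 410  52  82 219  83   6]
board ((506.5672912597656, -249.14979553222656), (318.52142333984375, 116.87774658203125), 59.16027069091797)
```

Run:
```python
from h import *
from scipy.optimize import least_squares
D={n:(np.load(n+"0.npz"),vision.camera_model(n)) for n in("top","scene")}
C={n:cloud(m,z["d"]) for n,(z,m) in D.items()}
init=dict(roof=(.4475,-.3205,.009,.062,.096),ball=(.484,-.2595,.017,.076,.088),candle=(.5206,-.1995,.014,.034,.082),spire=(.558,-.136,.012,.046,.088))
fit={}
for k,(x,y,r,a,b) in init.items():
    P=[]
    for W in C.values():
        s=(np.hypot(W[...,0]-x,W[...,1]-y)<.024)&(W[...,2]>a)&(W[...,2]<b); P.append(W[s])
    Q=np.vstack(P)
    o=least_squares(lambda p:np.hypot(Q[:,0]-p[0],Q[:,1]-p[1])-r,[x,y],loss="soft_l1",f_scale=.002)
    fit[k]=o.x; print(k,[len(p) for p in P],o.x.round(4),"res",np.median(abs(o.fun)).round(4))
L=np.array(list(fit.values())); d=L[0]-L[3]; print("row angle",np.degrees(np.arctan2(d[1],d[0])),"spacing",np.linalg.norm(np.diff(L,axis=0),axis=1))
for a in (207.5,):
  t=np.radians(a); ex=np.array([np.cos(t),np.sin(t)]); ey=np.array([-ex[1],ex[0]]); o=np.array([.51,.235])
  for n,W in C.items():
    q=W[...,:2]-o; X=q@ex;Y=q@ey
    s=(abs(X)<.22)&(abs(Y)<.12)&(W[...,2]>.022)&(W[...,2]<.035)
    print(n,"X",np.histogram(X[s],np.arange(-.16,.17,.008))[0]); print("Y",np.histogram(Y[s],np.arange(-.06,.09,.004))[0])
    s=(abs(X)<.25)&(abs(Y)<.12)&(W[...,2]>.006)&(W[...,2]<.035); r=cv2.minAreaRect(W[s][:,:2].astype(np.float32)*1000); print(r)
# overlay
z,m=D["top"]; im=z["im"][:,:,::-1][110:250,170:260]; im=cv2.resize(im,None,fx=4,fy=4,interpolation=cv2.INTER_CUBIC)
cv2.imwrite("pics/rack.png",im)
```

```text
roof [36, 50] [ 0.4462 -0.3245] res 0.0007
ball [22, 31] [ 0.4815 -0.2624] res 0.001
candle [59, 111] [ 0.519  -0.2016] res 0.0008
spire [34, 85] [ 0.5567 -0.138 ] res 0.0009
row angle -120.65125388018603 spacing [0.07144447 0.0714097  0.07396837]
top X [ 0  6 58  8 11 11 10 12 11 11 29 40 10 12  8 14 11 10 11 32 47 28 19 29
 11 11 12 13 30 40 13 13 12 13 11 11 14 52  6  0  0]
Y [  0   0   0   0   0   0 113 108  15  14  17  16  16  17  16  16  15  19
  12  19  13  17  33 166  12   7   8   8   4   7   7   5   0   0   0   0
   0]
((481.6822509765625, 203.10765075683594), (369.05438232421875, 111.23344421386719), 27.078365325927734)
scene X [ 0 38 25  9 10 10  9  9  7 12 46 10  9 10 10 10  9  7 10 39 26 13 18 19
  7  7  6  9 35 13  9  7  8  7  6  6 14 36  2  2  3]
Y [ 0  0  0  0  0 20 79 55 15 12 15 12 17 12 16 17 12 19 16 15 13 17 51 99
  4  5  5  6  4  4  7  2  0  0  0  0  0]
((507.2449951171875, 234.35328674316406), (489.0220642089844, 237.1818389892578), 28.01219367980957)
```

View pics/rack.png

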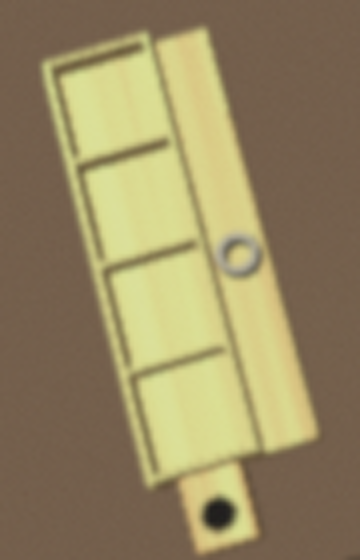

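```bash
cat > g.py <<'E'
import sys, numpy as np
from plant import state
from scipy.spatial.transform import Rotation as R
# usage: g.py x y z yaw -> total units in tool axes from the measured pose
x,y,z,yaw=map(float,sys.argv[1:5]); s=state()
r=R.from_euler("xyz",s["ee_rot"],degrees=True); t=R.from_euler("xyz",[180,0,yaw],degrees=True)
d=np.array([x,y,z])-s["tcp_pos"]
print("t",s["clock"],"shift now-axes",(r.inv().apply(d)/.03).round(2),"target-axes",(t.inv().apply(d)/.03).round(2),"turn",((r.inv()*t).as_rotvec(degrees=True)/5).round(2))
E
python3 g.py .4462 -.3245 .2 59.35
python3 - <<'E'
import cv2
im=cv2.imread("pics/top0.png")[145:300,325:520]; cv2.imwrite("pics/board.png",cv2.resize(im,None,fx=3.8,fy=3.8,interpolation=cv2.INTER_CUBIC))
E
```

```text
t 0.1 shift now-axes [11.71 -6.64  1.03] target-axes [12.98  3.57  1.02] turn [-0.01 -0.01 -8.98]
```

View pics/board.png

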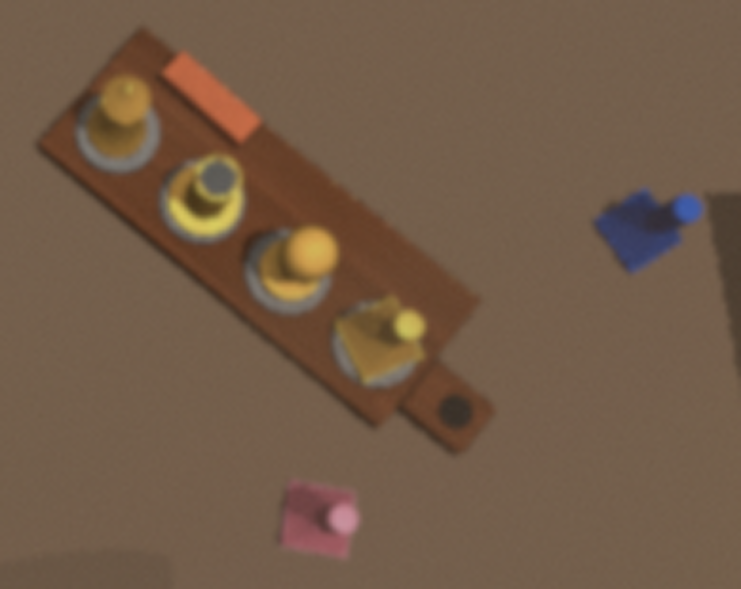

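In the crop, the brass roof cap stands on the felt next to the handle (full picture 426,235). The blue one (497,204) and the pink one (409,281) stand off the board and are look-alikes. The order from the board's handle is roof, ball (403,213), candle (378,196), spire (357,177).

Call:
{"method": "servo_tool", "body": {
  "moves": [
    {"rz":-1},
    {"rz":-1},
    {"rz":-1},
    {"rz":-1},
    {"rz":-1},
    {"rz":-1},
    {"rz":-1},
    {"rz":-1},
    {"rz":-0.98},
    {"dz":0}
  ]
}}

```text
validation failed for argument at $.mo...
```

Call:
{"method": "servo_tool", "body": {
  "moves": [
    {"dx":1,"dy":0.3},
    {"dx":1,"dy":0.3},
    {"dx":1,"dy":0.3},
    {"dx":1,"dy":0.3},
    {"dx":1,"dy":0.3},
    {"dx":1,"dy":0.3},
    {"dx":1,"dy":0.3},
    {"dx":1,"dy":0.3},
    {"dx":1,"dy":0.3},
    {"dx":1,"dy":0.3}
  ]
}}

```text
validation failed for argument at $.mo...
```

```bash
python3 g.py .4462 -.3245 .2 59.35
```

```text
t 0.1 shift now-axes [11.71 -6.64  1.03] target-axes [12.98  3.57  1.02] turn [-0.01 -0.01 -8.98]
```

Call:
{"method": "servo_tool", "body": {
  "moves": [
    {"dx":0,"dy":0,"dz":0,"rx":0,"ry":0,"rz":-1,"gripper":1},
    {"dx":0,"dy":0,"dz":0,"rx":0,"ry":0,"rz":-1,"gripper":1},
    {"dx":0,"dy":0,"dz":0,"rx":0,"ry":0,"rz":-1,"gripper":1},
    {"dx":0,"dy":0,"dz":0,"rx":0,"ry":0,"rz":-1,"gripper":1},
    {"dx":0,"dy":0,"dz":0,"rx":0,"ry":0,"rz":-1,"gripper":1},
    {"dx":0,"dy":0,"dz":0,"rx":0,"ry":0,"rz":-1,"gripper":1},
    {"dx":0,"dy":0,"dz":0,"rx":0,"ry":0,"rz":-1,"gripper":1},
    {"dx":0,"dy":0,"dz":0,"rx":0,"ry":0,"rz":-1,"gripper":1},
    {"dx":0,"dy":0,"dz":0,"rx":0,"ry":0,"rz":-0.98,"gripper":1},
    {"dx":0,"dy":0,"dz":0,"rx":0,"ry":0,"rz":0,"gripper":1}
  ]
}}

```text
clock: 1.35
tcp_pos: [0.1556, -0.6051, 0.2309]
ee_rot: [-180.0, -0.0, 59.3]
force: [0.2, -0.3, 0.1]
finger_gap: 1.001
grasp_force: 0.0
```

Call:
{"method": "servo_tool", "body": {
  "moves": [
    {"dx":1,"dy":0.3,"dz":0,"rx":0,"ry":0,"rz":0,"gripper":1},
    {"dx":1,"dy":0.3,"dz":0,"rx":0,"ry":0,"rz":0,"gripper":1},
    {"dx":1,"dy":0.3,"dz":0,"rx":0,"ry":0,"rz":0,"gripper":1},
    {"dx":1,"dy":0.3,"dz":0,"rx":0,"ry":0,"rz":0,"gripper":1},
    {"dx":1,"dy":0.3,"dz":0,"rx":0,"ry":0,"rz":0,"gripper":1},
    {"dx":1,"dy":0.3,"dz":0,"rx":0,"ry":0,"rz":0,"gripper":1},
    {"dx":1,"dy":0.3,"dz":0,"rx":0,"ry":0,"rz":0,"gripper":1},
    {"dx":1,"dy":0.3,"dz":0,"rx":0,"ry":0,"rz":0,"gripper":1},
    {"dx":1,"dy":0.3,"dz":0,"rx":0,"ry":0,"rz":0,"gripper":1},
    {"dx":1,"dy":0.3,"dz":0,"rx":0,"ry":0,"rz":0,"gripper":1}
  ]
}}

```text
clock: 2.6
tcp_pos: [0.3868, -0.3924, 0.2312]
ee_rot: [-180.0, -0.0, 59.2]
force: [0.0, -0.0, -0.2]
finger_gap: 0.997
grasp_force: 0.0
```

```bash
python3 g.py .4462 -.3245 .2 59.35
```

```text
t 2.6 shift now-axes [2.96 0.54 1.04] target-axes [2.96 0.55 1.04] turn [-0.   -0.   -0.03]
```

Call:
{"method": "servo_tool", "body": {
  "moves": [
    {"dx":0.74,"dy":0.14,"dz":0,"rx":0,"ry":0,"rz":0,"gripper":0.8},
    {"dx":0.74,"dy":0.14,"dz":0,"rx":0,"ry":0,"rz":0,"gripper":0.8},
    {"dx":0.74,"dy":0.14,"dz":0,"rx":0,"ry":0,"rz":0,"gripper":0.8},
    {"dx":0.74,"dy":0.13,"dz":0,"rx":0,"ry":0,"rz":0,"gripper":0.8},
    {"dx":0,"dy":0,"dz":0,"rx":0,"ry":0,"rz":0,"gripper":0.8},
    {"dx":0,"dy":0,"dz":0,"rx":0,"ry":0,"rz":0,"gripper":0.8},
    {"dx":0,"dy":0,"dz":0,"rx":0,"ry":0,"rz":0,"gripper":0.8},
    {"dx":0,"dy":0,"dz":0,"rx":0,"ry":0,"rz":0,"gripper":0.8},
    {"dx":0,"dy":0,"dz":0,"rx":0,"ry":0,"rz":0,"gripper":0.8},
    {"dx":0,"dy":0,"dz":0,"rx":0,"ry":0,"rz":0,"gripper":0.8}
  ]
}}

```text
clock: 3.85
tcp_pos: [0.4456, -0.3253, 0.2313]
ee_rot: [-180.0, 0.0, 59.3]
force: [-0.5, 0.4, 0.3]
finger_gap: 0.802
grasp_force: 0.0
```

Run:
```python
from h import *
from plant import state
m=vision.camera_model("wrist"); im,d=vision.get_image("wrist"); np.savez("w0.npz",im=im,d=d,T=m["camera_from_world"])
W=cloud(m,d); print("cam",inv(m)[1].round(3))
o=im[:,:,::-1].copy()
def proj(p):
    q=cv2.projectPoints(np.float64([p]),cv2.Rodrigues(m["camera_from_world"][:3,:3])[0],m["camera_from_world"][:3,3],K(m),m["dist"])[0].ravel(); return tuple(int(round(a)) for a in q)
for x,y,h in((.4462,-.3245,.099),(.4815,-.2624,.102),(.519,-.2016,.086),(.5567,-.138,.116)):
    cv2.drawMarker(o,proj((x,y,h)),(0,0,255),0,12); cv2.drawMarker(o,proj((x,y,.024)),(0,255,0),0,12)
cv2.imwrite("pics/w0.png",o)
```

```text
cam [ 0.486 -0.259  0.373]
```

View pics/w0.png

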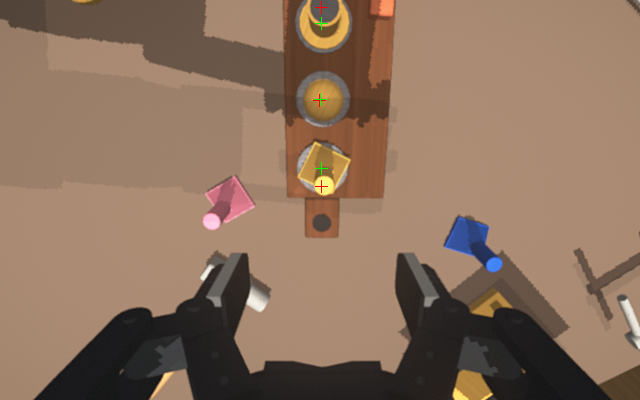

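Call:
{"method": "servo_tool", "body": {
  "moves": [
    {"dx":0.04,"dy":0.07,"dz":0.9,"rx":0,"ry":0,"rz":0,"gripper":0.8},
    {"dx":0,"dy":0,"dz":0.9,"rx":0,"ry":0,"rz":0,"gripper":0.8},
    {"dx":0,"dy":0,"dz":0.9,"rx":0,"ry":0,"rz":0,"gripper":0.8},
    {"dx":0,"dy":0,"dz":0.9,"rx":0,"ry":0,"rz":0,"gripper":0.8},
    {"dx":0,"dy":0,"dz":0.9,"rx":0,"ry":0,"rz":0,"gripper":0.8},
    {"dx":0,"dy":0,"dz":0.6,"rx":0,"ry":0,"rz":0,"gripper":0.8},
    {"dx":0,"dy":0,"dz":0.43,"rx":0,"ry":0,"rz":0,"gripper":0.8},
    {"dx":0,"dy":0,"dz":0,"rx":0,"ry":0,"rz":0,"gripper":0.5},
    {"dx":0,"dy":0,"dz":0,"rx":0,"ry":0,"rz":0,"gripper":0.4},
    {"dx":0,"dy":0,"dz":0,"rx":0,"ry":0,"rz":0,"gripper":0.3}
  ]
}}

```text
clock: 5.15
tcp_pos: [0.4486, -0.3256, 0.0662]
ee_rot: [179.9, 0.0, 59.3]
force: [0.8, -0.6, -0.1]
finger_gap: 0.3
grasp_force: 0.0
```

Call:
{"method": "servo_tool", "body": {
  "squeeze": 50,
  "moves": [
    {"dx":0,"dy":0,"dz":0,"rx":0,"ry":0,"rz":0,"gripper":0.25},
    {"dx":0,"dy":0,"dz":0,"rx":0,"ry":0,"rz":0,"gripper":0.2},
    {"dx":0,"dy":0,"dz":0,"rx":0,"ry":0,"rz":0,"gripper":0.1},
    {"dx":0,"dy":0,"dz":0,"rx":0,"ry":0,"rz":0,"gripper":0},
    {"dx":0,"dy":0,"dz":0,"rx":0,"ry":0,"rz":0,"gripper":0},
    {"dx":0,"dy":0,"dz":0,"rx":0,"ry":0,"rz":0,"gripper":0},
    {"dx":0,"dy":0,"dz":0,"rx":0,"ry":0,"rz":0,"gripper":0},
    {"dx":0,"dy":0,"dz":0,"rx":0,"ry":0,"rz":0,"gripper":0},
    {"dx":0,"dy":0,"dz":0,"rx":0,"ry":0,"rz":0,"gripper":0},
    {"dx":0,"dy":0,"dz":0,"rx":0,"ry":0,"rz":0,"gripper":0}
  ]
}}

```text
clock: 6.4
tcp_pos: [0.4483, -0.3253, 0.0658]
ee_rot: [180.0, -0.0, 59.3]
force: [-0.8, 1.5, 5.3]
finger_gap: 0.198
grasp_force: 48.6
```

Call:
{"method": "servo_tool", "body": {
  "moves": [
    {"dx":0,"dy":0,"dz":-0.3,"rx":0,"ry":0,"rz":0,"gripper":0},
    {"dx":0,"dy":0,"dz":-0.6,"rx":0,"ry":0,"rz":0,"gripper":0},
    {"dx":0,"dy":0,"dz":-0.9,"rx":0,"ry":0,"rz":0,"gripper":0},
    {"dx":0,"dy":0,"dz":-0.9,"rx":0,"ry":0,"rz":0,"gripper":0},
    {"dx":0,"dy":0,"dz":-0.9,"rx":0,"ry":0,"rz":0.5,"gripper":0},
    {"dx":0,"dy":0,"dz":-0.6,"rx":0,"ry":0,"rz":0.5,"gripper":0},
    {"dx":0,"dy":0,"dz":-0.2,"rx":0,"ry":0,"rz":0.48,"gripper":0},
    {"dx":0,"dy":0,"dz":0,"rx":0,"ry":0,"rz":0,"gripper":0},
    {"dx":0,"dy":0,"dz":0,"rx":0,"ry":0,"rz":0,"gripper":0},
    {"dx":0,"dy":0,"dz":0,"rx":0,"ry":0,"rz":0,"gripper":0}
  ]
}}

```text
clock: 7.65
tcp_pos: [0.4478, -0.3251, 0.1971]
ee_rot: [-180.0, 0.0, 52.0]
force: [0.1, -0.1, -1.7]
finger_gap: 0.195
grasp_force: 48.8
```

```bash
python3 g.py .6058 .2849 .2 51.9
```

```text
t 7.65 shift now-axes [19.26 -8.38 -0.09] target-axes [19.25 -8.4  -0.1 ] turn [-0.01  0.    0.01]
```

Call:
{"method": "servo_tool", "body": {
  "moves": [
    {"dx":0.6,"dy":-0.26,"dz":0,"rx":0,"ry":0,"rz":0,"gripper":0},
    {"dx":1,"dy":-0.436,"dz":0,"rx":0,"ry":0,"rz":0,"gripper":0},
    {"dx":1,"dy":-0.436,"dz":0,"rx":0,"ry":0,"rz":0,"gripper":0},
    {"dx":1,"dy":-0.436,"dz":0,"rx":0,"ry":0,"rz":0,"gripper":0},
    {"dx":1,"dy":-0.436,"dz":0,"rx":0,"ry":0,"rz":0,"gripper":0},
    {"dx":1,"dy":-0.436,"dz":0,"rx":0,"ry":0,"rz":0,"gripper":0},
    {"dx":1,"dy":-0.436,"dz":0,"rx":0,"ry":0,"rz":0,"gripper":0},
    {"dx":1,"dy":-0.436,"dz":0,"rx":0,"ry":0,"rz":0,"gripper":0},
    {"dx":1,"dy":-0.436,"dz":0,"rx":0,"ry":0,"rz":0,"gripper":0},
    {"dx":1,"dy":-0.436,"dz":0,"rx":0,"ry":0,"rz":0,"gripper":0}
  ]
}}

```text
clock: 8.9
tcp_pos: [0.5266, -0.0191, 0.1972]
ee_rot: [-180.0, 0.0, 52.0]
force: [-0.5, -0.1, -2.3]
finger_gap: 0.196
grasp_force: 48.8
```

Call:
{"method": "servo_tool", "body": {
  "moves": [
    {"dx":1,"dy":-0.436,"dz":0,"rx":0,"ry":0,"rz":0,"gripper":0},
    {"dx":1,"dy":-0.436,"dz":0,"rx":0,"ry":0,"rz":0,"gripper":0},
    {"dx":1,"dy":-0.436,"dz":0,"rx":0,"ry":0,"rz":0,"gripper":0},
    {"dx":1,"dy":-0.436,"dz":0,"rx":0,"ry":0,"rz":0,"gripper":0},
    {"dx":1,"dy":-0.436,"dz":0,"rx":0,"ry":0,"rz":0,"gripper":0},
    {"dx":1,"dy":-0.436,"dz":0,"rx":0,"ry":0,"rz":0,"gripper":0},
    {"dx":1,"dy":-0.436,"dz":0,"rx":0,"ry":0,"rz":0,"gripper":0},
    {"dx":1,"dy":-0.436,"dz":0,"rx":0,"ry":0,"rz":0,"gripper":0},
    {"dx":1,"dy":-0.436,"dz":0,"rx":0,"ry":0,"rz":0,"gripper":0},
    {"dx":0.66,"dy":-0.28,"dz":0,"rx":0,"ry":0,"rz":0,"gripper":0}
  ]
}}

```text
clock: 10.15
tcp_pos: [0.6057, 0.2869, 0.197]
ee_rot: [-180.0, 0.0, 52.0]
force: [-0.3, -0.1, -1.1]
finger_gap: 0.192
grasp_force: 48.8
```

```bash
python3 g.py .6058 .2849 .0525 51.9
python3 - <<'E'
from h import *
m=vision.camera_model("wrist"); im,d=vision.get_image("wrist"); T=m["camera_from_world"]
W=cloud(m,d)
o=im[:,:,::-1].copy()
t=np.radians(207.5); ex=np.array([np.cos(t),np.sin(t)]); ey=np.array([-ex[1],ex[0]]); c=np.array([.51,.235])
def P(x,y,z):
    w=np.r_[c+x*ex+y*ey,z]
    return tuple(int(round(a)) for a in cv2.projectPoints(w[None],cv2.Rodrigues(T[:3,:3])[0],T[:3,3],K(m),m["dist"])[0].ravel())
for x in(-.108,-.036,.036,.108):
    cv2.drawMarker(o,P(x,0,.01),(0,255,0),0,10)
for x in(-.144,-.072,0,.072,.144):
    cv2.line(o,P(x,-.036,.026),P(x,.036,.026),(0,0,255),1)
cv2.imwrite("pics/w1.png",o)
E
```

```text
t 10.15 shift now-axes [-0.05  0.05  4.82] target-axes [-0.05  0.04  4.82] turn [-0.01  0.01  0.02]
```

View pics/w1.png

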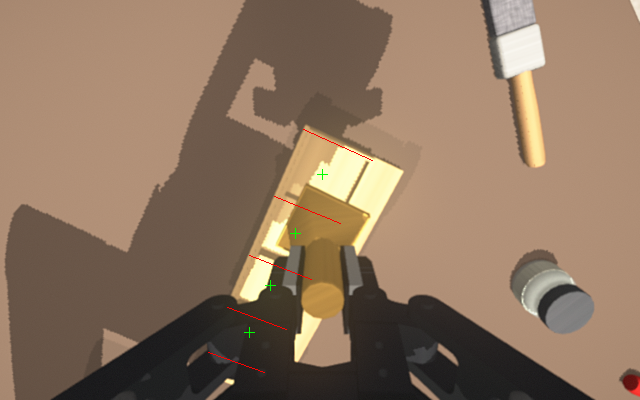

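Call:
{"method": "servo_tool", "body": {
  "moves": [
    {"dx":-0.05,"dy":0.05,"dz":0.7,"rx":0,"ry":0,"rz":0,"gripper":0},
    {"dx":0,"dy":0,"dz":0.8,"rx":0,"ry":0,"rz":0,"gripper":0},
    {"dx":0,"dy":0,"dz":0.8,"rx":0,"ry":0,"rz":0,"gripper":0},
    {"dx":0,"dy":0,"dz":0.8,"rx":0,"ry":0,"rz":0,"gripper":0},
    {"dx":0,"dy":0,"dz":0.7,"rx":0,"ry":0,"rz":0,"gripper":0},
    {"dx":0,"dy":0,"dz":0.4,"rx":0,"ry":0,"rz":0,"gripper":0},
    {"dx":0,"dy":0,"dz":0.3,"rx":0,"ry":0,"rz":0,"gripper":0},
    {"dx":0,"dy":0,"dz":0.2,"rx":0,"ry":0,"rz":0,"gripper":0},
    {"dx":0,"dy":0,"dz":0.12,"rx":0,"ry":0,"rz":0,"gripper":0},
    {"dx":0,"dy":0,"dz":0,"rx":0,"ry":0,"rz":0,"gripper":0}
  ]
}}

```text
clock: 11.45
tcp_pos: [0.6066, 0.2827, 0.0529]
ee_rot: [180.0, -0.0, 51.9]
force: [-0.0, -0.6, -2.6]
finger_gap: 0.192
grasp_force: 48.8
```

Call:
{"method": "servo_tool", "body": {
  "moves": [
    {"dx":0,"dy":0,"dz":0.03,"rx":0,"ry":0,"rz":0,"gripper":0},
    {"dx":0,"dy":0,"dz":0,"rx":0,"ry":0,"rz":0,"gripper":0},
    {"dx":0,"dy":0,"dz":0,"rx":0,"ry":0,"rz":0,"gripper":0.25},
    {"dx":0,"dy":0,"dz":0,"rx":0,"ry":0,"rz":0,"gripper":0.3},
    {"dx":0,"dy":0,"dz":0,"rx":0,"ry":0,"rz":0,"gripper":0.4},
    {"dx":0,"dy":0,"dz":0,"rx":0,"ry":0,"rz":0,"gripper":0.5},
    {"dx":0,"dy":0,"dz":0,"rx":0,"ry":0,"rz":0,"gripper":0.6},
    {"dx":0,"dy":0,"dz":-0.3,"rx":0,"ry":0,"rz":0,"gripper":0.7},
    {"dx":0,"dy":0,"dz":-0.6,"rx":0,"ry":0,"rz":0,"gripper":0.8},
    {"dx":0,"dy":0,"dz":-1,"rx":0,"ry":0,"rz":0,"gripper":0.8}
  ]
}}

```text
clock: 12.7
tcp_pos: [0.6062, 0.2825, 0.1099]
ee_rot: [-180.0, 0.0, 51.9]
force: [0.4, -0.3, 0.7]
finger_gap: 0.802
grasp_force: 0.0
```

Call:
{"method": "servo_tool", "body": {
  "moves": [
    {"dx":0,"dy":0,"dz":-1,"rx":0,"ry":0,"rz":0,"gripper":0.8},
    {"dx":0,"dy":0,"dz":-1,"rx":0,"ry":0,"rz":0,"gripper":0.8},
    {"dx":0,"dy":0,"dz":-1,"rx":0,"ry":0,"rz":-0.5,"gripper":0.8},
    {"dx":0,"dy":0,"dz":-0.5,"rx":0,"ry":0,"rz":-0.5,"gripper":0.8},
    {"dx":0,"dy":0,"dz":0,"rx":0,"ry":0,"rz":-0.49,"gripper":0.8},
    {"dx":0,"dy":0,"dz":0,"rx":0,"ry":0,"rz":0,"gripper":0.8},
    {"dx":0,"dy":0,"dz":0,"rx":0,"ry":0,"rz":0,"gripper":0.8},
    {"dx":0,"dy":0,"dz":0,"rx":0,"ry":0,"rz":0,"gripper":0.8},
    {"dx":0,"dy":0,"dz":0,"rx":0,"ry":0,"rz":0,"gripper":0.8},
    {"dx":0,"dy":0,"dz":0,"rx":0,"ry":0,"rz":0,"gripper":0.8}
  ]
}}

```text
clock: 13.95
tcp_pos: [0.6065, 0.2827, 0.2137]
ee_rot: [-180.0, 0.0, 59.4]
force: [-0.5, -0.4, -0.4]
finger_gap: 0.797
grasp_force: 0.0
```

```bash
python3 g.py .483 -.2635 .2 59.35
python3 - <<'E'
from h import *
im,d=vision.get_image("wrist"); cv2.imwrite("pics/w2.png",im[:,:,::-1])
E
```

```text
t 13.95 shift now-axes [-17.76   5.73   0.46] target-axes [-17.76   5.74   0.46] turn [-0.  0.  0.]
```

View pics/w2.png

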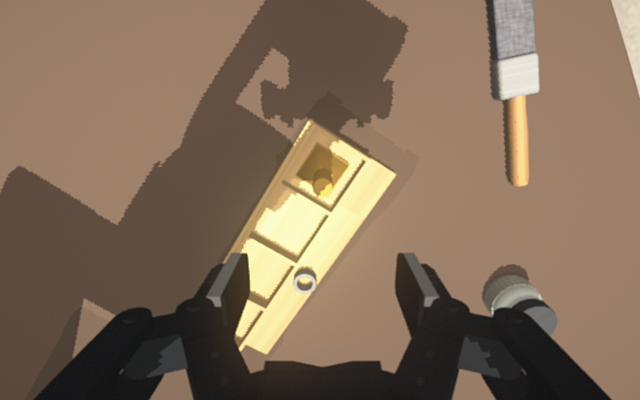

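Call:
{"method": "servo_tool", "body": {
  "moves": [
    {"dx":-1,"dy":0.323,"dz":0,"rx":0,"ry":0,"rz":0,"gripper":0.8},
    {"dx":-1,"dy":0.323,"dz":0,"rx":0,"ry":0,"rz":0,"gripper":0.8},
    {"dx":-1,"dy":0.323,"dz":0,"rx":0,"ry":0,"rz":0,"gripper":0.8},
    {"dx":-1,"dy":0.323,"dz":0,"rx":0,"ry":0,"rz":0,"gripper":0.8},
    {"dx":-1,"dy":0.323,"dz":0,"rx":0,"ry":0,"rz":0,"gripper":0.8},
    {"dx":-1,"dy":0.323,"dz":0,"rx":0,"ry":0,"rz":0,"gripper":0.8},
    {"dx":-1,"dy":0.323,"dz":0,"rx":0,"ry":0,"rz":0,"gripper":0.8},
    {"dx":-1,"dy":0.323,"dz":0,"rx":0,"ry":0,"rz":0,"gripper":0.8},
    {"dx":-1,"dy":0.323,"dz":0,"rx":0,"ry":0,"rz":0,"gripper":0.8},
    {"dx":-1,"dy":0.323,"dz":0,"rx":0,"ry":0,"rz":0,"gripper":0.8}
  ]
}}

```text
clock: 15.25
tcp_pos: [0.5369, -0.0258, 0.214]
ee_rot: [180.0, -0.0, 59.4]
force: [0.5, -0.9, 0.8]
finger_gap: 0.797
grasp_force: 0.0
```

Call:
{"method": "servo_tool", "body": {
  "moves": [
    {"dx":-1,"dy":0.323,"dz":0,"rx":0,"ry":0,"rz":0,"gripper":0.8},
    {"dx":-1,"dy":0.323,"dz":0,"rx":0,"ry":0,"rz":0,"gripper":0.8},
    {"dx":-1,"dy":0.323,"dz":0,"rx":0,"ry":0,"rz":0,"gripper":0.8},
    {"dx":-1,"dy":0.323,"dz":0,"rx":0,"ry":0,"rz":0,"gripper":0.8},
    {"dx":-1,"dy":0.323,"dz":0,"rx":0,"ry":0,"rz":0,"gripper":0.8},
    {"dx":-1,"dy":0.323,"dz":0,"rx":0,"ry":0,"rz":0,"gripper":0.8},
    {"dx":-1,"dy":0.323,"dz":0,"rx":0,"ry":0,"rz":0,"gripper":0.8},
    {"dx":-0.76,"dy":0.24,"dz":0,"rx":0,"ry":0,"rz":0,"gripper":0.8},
    {"dx":0,"dy":0,"dz":0,"rx":0,"ry":0,"rz":0,"gripper":0.8},
    {"dx":0,"dy":0,"dz":0,"rx":0,"ry":0,"rz":0,"gripper":0.8}
  ]
}}

```text
clock: 16.5
tcp_pos: [0.4831, -0.2629, 0.2138]
ee_rot: [-180.0, -0.0, 59.4]
force: [0.8, 0.4, -0.4]
finger_gap: 0.801
grasp_force: 0.0
```

```bash
python3 g.py .483 -.2635 .0615 59.35
```

```text
t 16.5 shift now-axes [-0.02  0.01  5.08] target-axes [-0.02  0.01  5.08] turn [-0. -0.  0.]
```

Call:
{"method": "servo_tool", "body": {
  "moves": [
    {"dx":-0.02,"dy":0,"dz":0.7,"rx":0,"ry":0,"rz":0,"gripper":0.8},
    {"dx":0,"dy":0,"dz":1,"rx":0,"ry":0,"rz":0,"gripper":0.8},
    {"dx":0,"dy":0,"dz":1,"rx":0,"ry":0,"rz":0,"gripper":0.8},
    {"dx":0,"dy":0,"dz":1,"rx":0,"ry":0,"rz":0,"gripper":0.8},
    {"dx":0,"dy":0,"dz":0.8,"rx":0,"ry":0,"rz":0,"gripper":0.8},
    {"dx":0,"dy":0,"dz":0.58,"rx":0,"ry":0,"rz":0,"gripper":0.8},
    {"dx":0,"dy":0,"dz":0,"rx":0,"ry":0,"rz":0,"gripper":0.7},
    {"dx":0,"dy":0,"dz":0,"rx":0,"ry":0,"rz":0,"gripper":0.6},
    {"dx":0,"dy":0,"dz":0,"rx":0,"ry":0,"rz":0,"gripper":0.5},
    {"dx":0,"dy":0,"dz":0,"rx":0,"ry":0,"rz":0,"gripper":0.45}
  ]
}}

```text
clock: 17.75
tcp_pos: [0.4832, -0.2642, 0.0622]
ee_rot: [179.9, -0.0, 59.4]
force: [0.2, -0.1, -0.7]
finger_gap: 0.449
grasp_force: 0.0
```

Call:
{"method": "servo_tool", "body": {
  "moves": [
    {"dx":0,"dy":0,"dz":0,"rx":0,"ry":0,"rz":0,"gripper":0.4},
    {"dx":0,"dy":0,"dz":0,"rx":0,"ry":0,"rz":0,"gripper":0.35},
    {"dx":0,"dy":0,"dz":0,"rx":0,"ry":0,"rz":0,"gripper":0.2},
    {"dx":0,"dy":0,"dz":0,"rx":0,"ry":0,"rz":0,"gripper":0},
    {"dx":0,"dy":0,"dz":0,"rx":0,"ry":0,"rz":0,"gripper":0},
    {"dx":0,"dy":0,"dz":0,"rx":0,"ry":0,"rz":0,"gripper":0},
    {"dx":0,"dy":0,"dz":0,"rx":0,"ry":0,"rz":0,"gripper":0},
    {"dx":0,"dy":0,"dz":-0.2,"rx":0,"ry":0,"rz":0,"gripper":0},
    {"dx":0,"dy":0,"dz":-0.4,"rx":0,"ry":0,"rz":0,"gripper":0},
    {"dx":0,"dy":0,"dz":-0.4,"rx":0,"ry":0,"rz":0,"gripper":0}
  ]
}}

```text
clock: 19.0
tcp_pos: [0.4828, -0.2639, 0.0924]
ee_rot: [180.0, -0.0, 59.4]
force: [0.3, 0.1, -2.0]
finger_gap: 0.377
grasp_force: 49.7
```

Call:
{"method": "servo_tool", "body": {
  "moves": [
    {"dx":0,"dy":0,"dz":-0.8,"rx":0,"ry":0,"rz":0,"gripper":0},
    {"dx":0,"dy":0,"dz":-1,"rx":0,"ry":0,"rz":0,"gripper":0},
    {"dx":0,"dy":0,"dz":-1,"rx":0,"ry":0,"rz":0.8,"gripper":0},
    {"dx":0,"dy":0,"dz":-0.6,"rx":0,"ry":0,"rz":0.8,"gripper":0},
    {"dx":0,"dy":0,"dz":0,"rx":0,"ry":0,"rz":0.8,"gripper":0},
    {"dx":0,"dy":0,"dz":0,"rx":0,"ry":0,"rz":0.8,"gripper":0},
    {"dx":0,"dy":0,"dz":0,"rx":0,"ry":0,"rz":0.8,"gripper":0},
    {"dx":0,"dy":0,"dz":0,"rx":0,"ry":0,"rz":0.8,"gripper":0},
    {"dx":0,"dy":0,"dz":0,"rx":0,"ry":0,"rz":0.8,"gripper":0},
    {"dx":0,"dy":0,"dz":0,"rx":0,"ry":0,"rz":0.78,"gripper":0}
  ]
}}

```text
clock: 20.25
tcp_pos: [0.4827, -0.2639, 0.1943]
ee_rot: [180.0, -0.0, 27.3]
force: [0.4, -0.1, -2.0]
finger_gap: 0.379
grasp_force: 49.8
```

```bash
python3 g.py .5419 .2516 .2 27.5
```

```text
t 20.25 shift now-axes [  9.65 -14.36  -0.19] target-axes [  9.68 -14.33  -0.19] turn [ 0.01 -0.   -0.03]
```

Call:
{"method": "servo_tool", "body": {
  "moves": [
    {"dx":0.4,"dy":-0.6,"dz":0,"rx":0,"ry":0,"rz":0,"gripper":0},
    {"dx":0.64,"dy":-0.95,"dz":0,"rx":0,"ry":0,"rz":0,"gripper":0},
    {"dx":0.64,"dy":-0.95,"dz":0,"rx":0,"ry":0,"rz":0,"gripper":0},
    {"dx":0.64,"dy":-0.95,"dz":0,"rx":0,"ry":0,"rz":0,"gripper":0},
    {"dx":0.64,"dy":-0.95,"dz":0,"rx":0,"ry":0,"rz":0,"gripper":0},
    {"dx":0.64,"dy":-0.95,"dz":0,"rx":0,"ry":0,"rz":0,"gripper":0},
    {"dx":0.64,"dy":-0.95,"dz":0,"rx":0,"ry":0,"rz":0,"gripper":0},
    {"dx":0.64,"dy":-0.95,"dz":0,"rx":0,"ry":0,"rz":0,"gripper":0},
    {"dx":0.64,"dy":-0.95,"dz":0,"rx":0,"ry":0,"rz":0,"gripper":0},
    {"dx":0.64,"dy":-0.95,"dz":0,"rx":0,"ry":0,"rz":0,"gripper":0}
  ]
}}

```text
clock: 21.5
tcp_pos: [0.5195, 0.067, 0.194]
ee_rot: [-180.0, -0.0, 27.6]
force: [-0.2, -0.3, -2.2]
finger_gap: 0.383
grasp_force: 49.9
```

Call:
{"method": "servo_tool", "body": {
  "moves": [
    {"dx":0.64,"dy":-0.95,"dz":0,"rx":0,"ry":0,"rz":0,"gripper":0},
    {"dx":0.64,"dy":-0.95,"dz":0,"rx":0,"ry":0,"rz":0,"gripper":0},
    {"dx":0.64,"dy":-0.95,"dz":0,"rx":0,"ry":0,"rz":0,"gripper":0},
    {"dx":0.64,"dy":-0.95,"dz":0,"rx":0,"ry":0,"rz":0,"gripper":0},
    {"dx":0.64,"dy":-0.95,"dz":0,"rx":0,"ry":0,"rz":0,"gripper":0},
    {"dx":0.29,"dy":-0.46,"dz":0,"rx":0,"ry":0,"rz":0,"gripper":0},
    {"dx":0,"dy":0,"dz":0,"rx":0,"ry":0,"rz":0,"gripper":0},
    {"dx":0,"dy":0,"dz":0.3,"rx":0,"ry":0,"rz":0,"gripper":0},
    {"dx":0,"dy":0,"dz":0.3,"rx":0,"ry":0,"rz":0,"gripper":0},
    {"dx":0,"dy":0,"dz":0,"rx":0,"ry":0,"rz":0,"gripper":0}
  ]
}}

```text
clock: 22.75
tcp_pos: [0.5402, 0.2507, 0.1742]
ee_rot: [-180.0, 0.1, 27.4]
force: [0.5, -0.1, -2.4]
finger_gap: 0.38
grasp_force: 50.0
```

```bash
python3 g.py .5419 .2516 .0485 27.5
```

```text
t 22.75 shift now-axes [0.07 0.   4.19] target-axes [0.06 0.   4.19] turn [-0.    0.03 -0.02]
```

Call:
{"method": "servo_tool", "body": {
  "moves": [
    {"dx":0.06,"dy":0,"dz":0.7,"rx":0,"ry":0,"rz":0,"gripper":0},
    {"dx":0,"dy":0,"dz":0.9,"rx":0,"ry":0,"rz":0,"gripper":0},
    {"dx":0,"dy":0,"dz":0.9,"rx":0,"ry":0,"rz":0,"gripper":0},
    {"dx":0,"dy":0,"dz":0.7,"rx":0,"ry":0,"rz":0,"gripper":0},
    {"dx":0,"dy":0,"dz":0.4,"rx":0,"ry":0,"rz":0,"gripper":0},
    {"dx":0,"dy":0,"dz":0.3,"rx":0,"ry":0,"rz":0,"gripper":0},
    {"dx":0,"dy":0,"dz":0.2,"rx":0,"ry":0,"rz":0,"gripper":0},
    {"dx":0,"dy":0,"dz":0.08,"rx":0,"ry":0,"rz":0,"gripper":0},
    {"dx":0,"dy":0,"dz":0,"rx":0,"ry":0,"rz":0,"gripper":0},
    {"dx":0,"dy":0,"dz":0,"rx":0,"ry":0,"rz":0,"gripper":0}
  ]
}}

```text
clock: 24.0
tcp_pos: [0.5427, 0.2528, 0.0505]
ee_rot: [180.0, -0.0, 27.5]
force: [-0.1, 0.0, -1.5]
finger_gap: 0.383
grasp_force: 50.0
```

Call:
{"method": "servo_tool", "body": {
  "moves": [
    {"dx":0,"dy":0,"dz":0.07,"rx":0,"ry":0,"rz":0,"gripper":0},
    {"dx":0,"dy":0,"dz":0.01,"rx":0,"ry":0,"rz":0,"gripper":0},
    {"dx":0,"dy":0,"dz":0,"rx":0,"ry":0,"rz":0,"gripper":0.4},
    {"dx":0,"dy":0,"dz":0,"rx":0,"ry":0,"rz":0,"gripper":0.45},
    {"dx":0,"dy":0,"dz":0,"rx":0,"ry":0,"rz":0,"gripper":0.5},
    {"dx":0,"dy":0,"dz":0,"rx":0,"ry":0,"rz":0,"gripper":0.6},
    {"dx":0,"dy":0,"dz":0,"rx":0,"ry":0,"rz":0,"gripper":0.7},
    {"dx":0,"dy":0,"dz":-0.3,"rx":0,"ry":0,"rz":0,"gripper":0.8},
    {"dx":0,"dy":0,"dz":-0.7,"rx":0,"ry":0,"rz":0,"gripper":0.8},
    {"dx":0,"dy":0,"dz":-1,"rx":0,"ry":0,"rz":0,"gripper":0.8}
  ]
}}

```text
clock: 25.25
tcp_pos: [0.542, 0.2525, 0.1082]
ee_rot: [-180.0, 0.1, 27.5]
force: [0.1, 0.2, 0.4]
finger_gap: 0.802
grasp_force: 0.0
```

Call:
{"method": "servo_tool", "body": {
  "moves": [
    {"dx":0,"dy":0,"dz":-1,"rx":0,"ry":0,"rz":-0.6,"gripper":0.8},
    {"dx":0,"dy":0,"dz":-1,"rx":0,"ry":0,"rz":-0.6,"gripper":0.8},
    {"dx":0,"dy":0,"dz":-1,"rx":0,"ry":0,"rz":-0.8,"gripper":0.8},
    {"dx":0,"dy":0,"dz":-0.2,"rx":0,"ry":0,"rz":-0.8,"gripper":0.8},
    {"dx":0,"dy":0,"dz":0,"rx":0,"ry":0,"rz":-0.8,"gripper":0.8},
    {"dx":0,"dy":0,"dz":0,"rx":0,"ry":0,"rz":-0.8,"gripper":0.8},
    {"dx":0,"dy":0,"dz":0,"rx":0,"ry":0,"rz":-0.8,"gripper":0.8},
    {"dx":0,"dy":0,"dz":0,"rx":0,"ry":0,"rz":-0.8,"gripper":0.8},
    {"dx":0,"dy":0,"dz":0,"rx":0,"ry":0,"rz":-0.37,"gripper":0.8},
    {"dx":0,"dy":0,"dz":0,"rx":0,"ry":0,"rz":0,"gripper":0.8}
  ]
}}

```text
clock: 26.5
tcp_pos: [0.5425, 0.2527, 0.204]
ee_rot: [180.0, -0.0, 59.3]
force: [0.2, -1.2, -0.7]
finger_gap: 0.802
grasp_force: 0.0
```

```bash
python3 g.py .521 -.203 .19 59.35
```

```text
t 26.5 shift now-axes [-13.43   7.14   0.46] target-axes [-13.43   7.13   0.47] turn [ 0.   -0.   -0.01]
```

Call:
{"method": "servo_tool", "body": {
  "moves": [
    {"dx":-0.96,"dy":0.51,"dz":0,"rx":0,"ry":0,"rz":0,"gripper":0.8},
    {"dx":-0.96,"dy":0.51,"dz":0,"rx":0,"ry":0,"rz":0,"gripper":0.8},
    {"dx":-0.96,"dy":0.51,"dz":0,"rx":0,"ry":0,"rz":0,"gripper":0.8},
    {"dx":-0.96,"dy":0.51,"dz":0,"rx":0,"ry":0,"rz":0,"gripper":0.8},
    {"dx":-0.96,"dy":0.51,"dz":0,"rx":0,"ry":0,"rz":0,"gripper":0.8},
    {"dx":-0.96,"dy":0.51,"dz":0,"rx":0,"ry":0,"rz":0,"gripper":0.8},
    {"dx":-0.96,"dy":0.51,"dz":0,"rx":0,"ry":0,"rz":0,"gripper":0.8},
    {"dx":-0.96,"dy":0.51,"dz":0,"rx":0,"ry":0,"rz":0,"gripper":0.8},
    {"dx":-0.96,"dy":0.51,"dz":0,"rx":0,"ry":0,"rz":0,"gripper":0.8},
    {"dx":-0.96,"dy":0.51,"dz":0,"rx":0,"ry":0,"rz":0,"gripper":0.8}
  ]
}}

```text
clock: 27.75
tcp_pos: [0.527, -0.0741, 0.2039]
ee_rot: [180.0, -0.0, 59.3]
force: [-0.1, -0.4, 0.1]
finger_gap: 0.802
grasp_force: 0.0
```

Call:
{"method": "servo_tool", "body": {
  "moves": [
    {"dx":-0.96,"dy":0.51,"dz":0,"rx":0,"ry":0,"rz":0,"gripper":0.8},
    {"dx":-0.96,"dy":0.51,"dz":0,"rx":0,"ry":0,"rz":0,"gripper":0.8},
    {"dx":-0.96,"dy":0.51,"dz":0,"rx":0,"ry":0,"rz":0,"gripper":0.8},
    {"dx":-0.96,"dy":0.51,"dz":0,"rx":0,"ry":0,"rz":0,"gripper":0.8},
    {"dx":0,"dy":0,"dz":0.3,"rx":0,"ry":0,"rz":0,"gripper":0.8},
    {"dx":0,"dy":0,"dz":0.6,"rx":0,"ry":0,"rz":0,"gripper":0.8},
    {"dx":0,"dy":0,"dz":0.6,"rx":0,"ry":0,"rz":0,"gripper":0.8},
    {"dx":0,"dy":0,"dz":0.5,"rx":0,"ry":0,"rz":0,"gripper":0.8},
    {"dx":0,"dy":0,"dz":0,"rx":0,"ry":0,"rz":0,"gripper":0.8},
    {"dx":0,"dy":0,"dz":0,"rx":0,"ry":0,"rz":0,"gripper":0.8}
  ]
}}

```text
clock: 29.0
tcp_pos: [0.5213, -0.2032, 0.1438]
ee_rot: [180.0, -0.0, 59.3]
force: [-0.4, 0.2, -0.8]
finger_gap: 0.802
grasp_force: 0.0
```

```bash
python3 g.py .521 -.203 .054 59.35
```

```text
t 29.0 shift now-axes [ 0.   -0.01  2.99] target-axes [ 0.   -0.01  2.99] turn [ 0. -0. -0.]
```

Call:
{"method": "servo_tool", "body": {
  "moves": [
    {"dx":0,"dy":0,"dz":0.8,"rx":0,"ry":0,"rz":0,"gripper":0.8},
    {"dx":0,"dy":0,"dz":0.9,"rx":0,"ry":0,"rz":0,"gripper":0.8},
    {"dx":0,"dy":0,"dz":0.8,"rx":0,"ry":0,"rz":0,"gripper":0.8},
    {"dx":0,"dy":0,"dz":0.5,"rx":0,"ry":0,"rz":0,"gripper":0.8},
    {"dx":0,"dy":0,"dz":0,"rx":0,"ry":0,"rz":0,"gripper":0.7},
    {"dx":0,"dy":0,"dz":0,"rx":0,"ry":0,"rz":0,"gripper":0.6},
    {"dx":0,"dy":0,"dz":0,"rx":0,"ry":0,"rz":0,"gripper":0.5},
    {"dx":0,"dy":0,"dz":0,"rx":0,"ry":0,"rz":0,"gripper":0.4},
    {"dx":0,"dy":0,"dz":0,"rx":0,"ry":0,"rz":0,"gripper":0.35},
    {"dx":0,"dy":0,"dz":0,"rx":0,"ry":0,"rz":0,"gripper":0.3}
  ]
}}

```text
clock: 30.25
tcp_pos: [0.5209, -0.2033, 0.0541]
ee_rot: [-180.0, -0.0, 59.3]
force: [-2.2, 0.2, 5.7]
finger_gap: 0.313
grasp_force: 48.9
```

Call:
{"method": "servo_tool", "body": {
  "moves": [
    {"dx":0,"dy":0,"dz":0,"rx":0,"ry":0,"rz":0,"gripper":0.2},
    {"dx":0,"dy":0,"dz":0,"rx":0,"ry":0,"rz":0,"gripper":0},
    {"dx":0,"dy":0,"dz":0,"rx":0,"ry":0,"rz":0,"gripper":0},
    {"dx":0,"dy":0,"dz":0,"rx":0,"ry":0,"rz":0,"gripper":0},
    {"dx":0,"dy":0,"dz":0,"rx":0,"ry":0,"rz":0,"gripper":0},
    {"dx":0,"dy":0,"dz":0,"rx":0,"ry":0,"rz":0,"gripper":0},
    {"dx":0,"dy":0,"dz":0,"rx":0,"ry":0,"rz":0,"gripper":0},
    {"dx":0,"dy":0,"dz":-0.2,"rx":0,"ry":0,"rz":0,"gripper":0},
    {"dx":0,"dy":0,"dz":-0.4,"rx":0,"ry":0,"rz":0,"gripper":0},
    {"dx":0,"dy":0,"dz":-0.4,"rx":0,"ry":0,"rz":0,"gripper":0}
  ]
}}

```text
clock: 31.5
tcp_pos: [0.5212, -0.2034, 0.0846]
ee_rot: [180.0, -0.0, 59.3]
force: [0.4, -0.0, -2.4]
finger_gap: 0.314
grasp_force: 49.2
```

Call:
{"method": "servo_tool", "body": {
  "moves": [
    {"dx":0,"dy":0,"dz":-0.9,"rx":0,"ry":0,"rz":0,"gripper":0},
    {"dx":0,"dy":0,"dz":-1,"rx":0,"ry":0,"rz":0,"gripper":0},
    {"dx":0,"dy":0,"dz":-1,"rx":0,"ry":0,"rz":0.8,"gripper":0},
    {"dx":0,"dy":0,"dz":-0.8,"rx":0,"ry":0,"rz":0.8,"gripper":0},
    {"dx":0,"dy":0,"dz":0,"rx":0,"ry":0,"rz":0.8,"gripper":0},
    {"dx":0,"dy":0,"dz":0,"rx":0,"ry":0,"rz":0.8,"gripper":0},
    {"dx":0,"dy":0,"dz":0,"rx":0,"ry":0,"rz":0.8,"gripper":0},
    {"dx":0,"dy":0,"dz":0,"rx":0,"ry":0,"rz":0.8,"gripper":0},
    {"dx":0,"dy":0,"dz":0,"rx":0,"ry":0,"rz":0.8,"gripper":0},
    {"dx":0,"dy":0,"dz":0,"rx":0,"ry":0,"rz":0.77,"gripper":0}
  ]
}}

```text
clock: 32.75
tcp_pos: [0.521, -0.2034, 0.1956]
ee_rot: [180.0, -0.0, 27.3]
force: [0.3, -0.4, -1.3]
finger_gap: 0.315
grasp_force: 49.2
```

```bash
python3 g.py .4781 .2184 .195 27.5
```

```text
t 32.75 shift now-axes [ 5.190e+00 -1.315e+01  1.000e-02] target-axes [  5.22 -13.13   0.02] turn [ 0.01 -0.01 -0.03]
```

Call:
{"method": "servo_tool", "body": {
  "moves": [
    {"dx":0.3,"dy":-0.75,"dz":0,"rx":0,"ry":0,"rz":0,"gripper":0},
    {"dx":0.385,"dy":-0.97,"dz":0,"rx":0,"ry":0,"rz":0,"gripper":0},
    {"dx":0.385,"dy":-0.97,"dz":0,"rx":0,"ry":0,"rz":0,"gripper":0},
    {"dx":0.385,"dy":-0.97,"dz":0,"rx":0,"ry":0,"rz":0,"gripper":0},
    {"dx":0.385,"dy":-0.97,"dz":0,"rx":0,"ry":0,"rz":0,"gripper":0},
    {"dx":0.385,"dy":-0.97,"dz":0,"rx":0,"ry":0,"rz":0,"gripper":0},
    {"dx":0.385,"dy":-0.97,"dz":0,"rx":0,"ry":0,"rz":0,"gripper":0},
    {"dx":0.385,"dy":-0.97,"dz":0,"rx":0,"ry":0,"rz":0,"gripper":0},
    {"dx":0.385,"dy":-0.97,"dz":0,"rx":0,"ry":0,"rz":0,"gripper":0},
    {"dx":0.385,"dy":-0.97,"dz":0,"rx":0,"ry":0,"rz":0,"gripper":0}
  ]
}}

```text
clock: 34.0
tcp_pos: [0.4899, 0.1021, 0.1956]
ee_rot: [180.0, -0.1, 27.5]
force: [-0.5, -1.0, -2.2]
finger_gap: 0.314
grasp_force: 49.4
```

Call:
{"method": "servo_tool", "body": {
  "moves": [
    {"dx":0.385,"dy":-0.97,"dz":0,"rx":0,"ry":0,"rz":0,"gripper":0},
    {"dx":0.385,"dy":-0.97,"dz":0,"rx":0,"ry":0,"rz":0,"gripper":0},
    {"dx":0.385,"dy":-0.97,"dz":0,"rx":0,"ry":0,"rz":0,"gripper":0},
    {"dx":0.29,"dy":-0.74,"dz":0,"rx":0,"ry":0,"rz":0,"gripper":0},
    {"dx":0,"dy":0,"dz":0,"rx":0,"ry":0,"rz":0,"gripper":0},
    {"dx":0,"dy":0,"dz":0.4,"rx":0,"ry":0,"rz":0,"gripper":0},
    {"dx":0,"dy":0,"dz":0.6,"rx":0,"ry":0,"rz":0,"gripper":0},
    {"dx":0,"dy":0,"dz":0.4,"rx":0,"ry":0,"rz":0,"gripper":0},
    {"dx":0,"dy":0,"dz":0,"rx":0,"ry":0,"rz":0,"gripper":0},
    {"dx":0,"dy":0,"dz":0,"rx":0,"ry":0,"rz":0,"gripper":0}
  ]
}}

```text
clock: 35.25
tcp_pos: [0.4783, 0.218, 0.1529]
ee_rot: [180.0, -0.0, 27.5]
force: [0.6, -0.2, -0.9]
finger_gap: 0.313
grasp_force: 49.5
```

```bash
python3 g.py .4781 .2184 .0405 27.5;  python3 - <<'E'
from h import *
im,d=vision.get_image("wrist"); cv2.imwrite("pics/w3.png",im[:,:,::-1])
E
```

```text
t 35.25 shift now-axes [ 0.   -0.01  3.75] target-axes [ 0.   -0.01  3.75] turn [ 0.   -0.   -0.01]
```

View pics/w3.png

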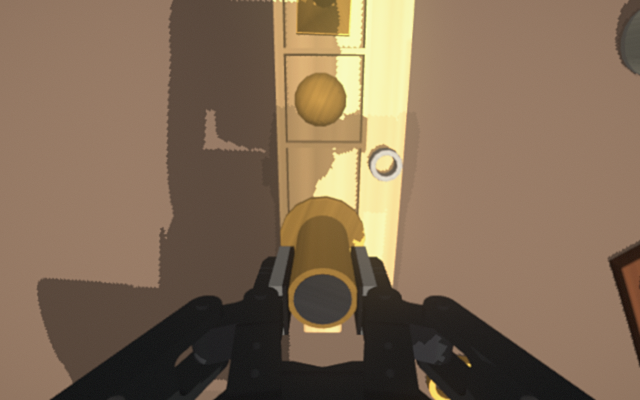

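The ball is upright in its pocket (320,98), with the roof cap beyond it (322,15). The candle is lined up, and I'll nudge it 2 mm right.

Call:
{"method": "servo_tool", "body": {
  "moves": [
    {"dx":0,"dy":0.06,"dz":0.6,"rx":0,"ry":0,"rz":0,"gripper":0},
    {"dx":0,"dy":0,"dz":0.9,"rx":0,"ry":0,"rz":0,"gripper":0},
    {"dx":0,"dy":0,"dz":0.9,"rx":0,"ry":0,"rz":0,"gripper":0},
    {"dx":0,"dy":0,"dz":0.5,"rx":0,"ry":0,"rz":0,"gripper":0},
    {"dx":0,"dy":0,"dz":0.3,"rx":0,"ry":0,"rz":0,"gripper":0},
    {"dx":0,"dy":0,"dz":0.25,"rx":0,"ry":0,"rz":0,"gripper":0},
    {"dx":0,"dy":0,"dz":0.2,"rx":0,"ry":0,"rz":0,"gripper":0},
    {"dx":0,"dy":0,"dz":0.1,"rx":0,"ry":0,"rz":0,"gripper":0},
    {"dx":0,"dy":0,"dz":0,"rx":0,"ry":0,"rz":0,"gripper":0},
    {"dx":0,"dy":0,"dz":0,"rx":0,"ry":0,"rz":0,"gripper":0}
  ]
}}

```text
clock: 36.55
tcp_pos: [0.4789, 0.2167, 0.0404]
ee_rot: [180.0, -0.0, 27.5]
force: [0.0, 0.4, -1.1]
finger_gap: 0.312
grasp_force: 49.5
```

Call:
{"method": "servo_tool", "body": {
  "moves": [
    {"dx":0,"dy":0,"dz":0.01,"rx":0,"ry":0,"rz":0,"gripper":0},
    {"dx":0,"dy":0,"dz":0.01,"rx":0,"ry":0,"rz":0,"gripper":0},
    {"dx":0,"dy":0,"dz":0,"rx":0,"ry":0,"rz":0,"gripper":0.33},
    {"dx":0,"dy":0,"dz":0,"rx":0,"ry":0,"rz":0,"gripper":0.38},
    {"dx":0,"dy":0,"dz":0,"rx":0,"ry":0,"rz":0,"gripper":0.45},
    {"dx":0,"dy":0,"dz":0,"rx":0,"ry":0,"rz":0,"gripper":0.55},
    {"dx":0,"dy":0,"dz":0,"rx":0,"ry":0,"rz":0,"gripper":0.65},
    {"dx":0,"dy":0,"dz":-0.3,"rx":0,"ry":0,"rz":0,"gripper":0.75},
    {"dx":0,"dy":0,"dz":-0.7,"rx":0,"ry":0,"rz":0,"gripper":0.8},
    {"dx":0,"dy":0,"dz":-1,"rx":0,"ry":0,"rz":0,"gripper":0.8}
  ]
}}

```text
clock: 37.8
tcp_pos: [0.4783, 0.2164, 0.1002]
ee_rot: [-180.0, 0.1, 27.5]
force: [1.0, -0.6, 0.4]
finger_gap: 0.799
grasp_force: 0.0
```

Call:
{"method": "servo_tool", "body": {
  "moves": [
    {"dx":0,"dy":0,"dz":-1,"rx":0,"ry":0,"rz":-0.6,"gripper":0.8},
    {"dx":0,"dy":0,"dz":-1,"rx":0,"ry":0,"rz":-0.6,"gripper":0.8},
    {"dx":0,"dy":0,"dz":-1,"rx":0,"ry":0,"rz":-0.8,"gripper":0.8},
    {"dx":0,"dy":0,"dz":-0.2,"rx":0,"ry":0,"rz":-0.8,"gripper":0.8},
    {"dx":0,"dy":0,"dz":0,"rx":0,"ry":0,"rz":-0.8,"gripper":0.8},
    {"dx":0,"dy":0,"dz":0,"rx":0,"ry":0,"rz":-0.8,"gripper":0.8},
    {"dx":0,"dy":0,"dz":0,"rx":0,"ry":0,"rz":-0.8,"gripper":0.8},
    {"dx":0,"dy":0,"dz":0,"rx":0,"ry":0,"rz":-0.8,"gripper":0.8},
    {"dx":0,"dy":0,"dz":0,"rx":0,"ry":0,"rz":-0.37,"gripper":0.8},
    {"dx":0,"dy":0,"dz":0,"rx":0,"ry":0,"rz":0,"gripper":0.8}
  ]
}}

```text
clock: 39.05
tcp_pos: [0.4788, 0.2166, 0.1959]
ee_rot: [180.0, -0.0, 59.3]
force: [0.1, 0.0, -0.1]
finger_gap: 0.796
grasp_force: 0.0
```

```bash
python3 g.py .558 -.139 .19 59.35
```

```text
t 39.05 shift now-axes [-8.84  8.33  0.2 ] target-axes [-8.85  8.32  0.2 ] turn [ 0.   -0.   -0.01]
```

Call:
{"method": "servo_tool", "body": {
  "moves": [
    {"dx":-0.885,"dy":0.833,"dz":0,"rx":0,"ry":0,"rz":0,"gripper":0.8},
    {"dx":-0.885,"dy":0.833,"dz":0,"rx":0,"ry":0,"rz":0,"gripper":0.8},
    {"dx":-0.885,"dy":0.833,"dz":0,"rx":0,"ry":0,"rz":0,"gripper":0.8},
    {"dx":-0.885,"dy":0.833,"dz":0,"rx":0,"ry":0,"rz":0,"gripper":0.8},
    {"dx":-0.885,"dy":0.833,"dz":0,"rx":0,"ry":0,"rz":0,"gripper":0.8},
    {"dx":-0.885,"dy":0.833,"dz":0,"rx":0,"ry":0,"rz":0,"gripper":0.8},
    {"dx":-0.885,"dy":0.833,"dz":0,"rx":0,"ry":0,"rz":0,"gripper":0.8},
    {"dx":-0.885,"dy":0.833,"dz":0,"rx":0,"ry":0,"rz":0,"gripper":0.8},
    {"dx":-0.885,"dy":0.833,"dz":0,"rx":0,"ry":0,"rz":0,"gripper":0.8},
    {"dx":-0.885,"dy":0.833,"dz":0,"rx":0,"ry":0,"rz":0,"gripper":0.8}
  ]
}}

```text
clock: 40.3
tcp_pos: [0.5584, -0.1404, 0.1957]
ee_rot: [180.0, -0.0, 59.3]
force: [0.1, 0.8, 0.7]
finger_gap: 0.8
grasp_force: 0.0
```

```bash
python3 g.py .558 -.139 .061 59.35
```

```text
t 40.3 shift now-axes [ 0.03 -0.04  4.49] target-axes [ 0.03 -0.04  4.49] turn [ 0.   -0.   -0.02]
```

Call:
{"method": "servo_tool", "body": {
  "moves": [
    {"dx":0.03,"dy":-0.03,"dz":0.6,"rx":0,"ry":0,"rz":0,"gripper":0.8},
    {"dx":0,"dy":0,"dz":1,"rx":0,"ry":0,"rz":0,"gripper":0.8},
    {"dx":0,"dy":0,"dz":1,"rx":0,"ry":0,"rz":0,"gripper":0.8},
    {"dx":0,"dy":0,"dz":0.9,"rx":0,"ry":0,"rz":0,"gripper":0.8},
    {"dx":0,"dy":0,"dz":0.6,"rx":0,"ry":0,"rz":0,"gripper":0.8},
    {"dx":0,"dy":0,"dz":0.39,"rx":0,"ry":0,"rz":0,"gripper":0.8},
    {"dx":0,"dy":0,"dz":0,"rx":0,"ry":0,"rz":0,"gripper":0.7},
    {"dx":0,"dy":0,"dz":0,"rx":0,"ry":0,"rz":0,"gripper":0.6},
    {"dx":0,"dy":0,"dz":0,"rx":0,"ry":0,"rz":0,"gripper":0.5},
    {"dx":0,"dy":0,"dz":0,"rx":0,"ry":0,"rz":0,"gripper":0.4}
  ]
}}

```text
clock: 41.55
tcp_pos: [0.5583, -0.1381, 0.0615]
ee_rot: [179.9, -0.0, 59.3]
force: [-0.3, -0.8, 0.1]
finger_gap: 0.396
grasp_force: 0.0
```

Call:
{"method": "servo_tool", "body": {
  "moves": [
    {"dx":0,"dy":0,"dz":0,"rx":0,"ry":0,"rz":0,"gripper":0.35},
    {"dx":0,"dy":0,"dz":0,"rx":0,"ry":0,"rz":0,"gripper":0.3},
    {"dx":0,"dy":0,"dz":0,"rx":0,"ry":0,"rz":0,"gripper":0.2},
    {"dx":0,"dy":0,"dz":0,"rx":0,"ry":0,"rz":0,"gripper":0},
    {"dx":0,"dy":0,"dz":0,"rx":0,"ry":0,"rz":0,"gripper":0},
    {"dx":0,"dy":0,"dz":0,"rx":0,"ry":0,"rz":0,"gripper":0},
    {"dx":0,"dy":0,"dz":0,"rx":0,"ry":0,"rz":0,"gripper":0},
    {"dx":0,"dy":0,"dz":-0.2,"rx":0,"ry":0,"rz":0,"gripper":0},
    {"dx":0,"dy":0,"dz":-0.4,"rx":0,"ry":0,"rz":0,"gripper":0},
    {"dx":0,"dy":0,"dz":-0.4,"rx":0,"ry":0,"rz":0,"gripper":0}
  ]
}}

```text
clock: 42.8
tcp_pos: [0.5577, -0.1379, 0.0916]
ee_rot: [-180.0, 0.0, 59.3]
force: [0.2, -0.8, -3.6]
finger_gap: 0.324
grasp_force: 49.3
```

The gap is 27.5 mm, so the pads are on the 30 mm collar and not the 24 mm column. I'll set it back down and regrip about 10 mm lower.

Call:
{"method": "servo_tool", "body": {
  "moves": [
    {"dx":0,"dy":0,"dz":0.4,"rx":0,"ry":0,"rz":0,"gripper":0},
    {"dx":0,"dy":0,"dz":0.4,"rx":0,"ry":0,"rz":0,"gripper":0},
    {"dx":0,"dy":0,"dz":0.15,"rx":0,"ry":0,"rz":0,"gripper":0},
    {"dx":0,"dy":0,"dz":0.04,"rx":0,"ry":0,"rz":0,"gripper":0},
    {"dx":0,"dy":0,"dz":0,"rx":0,"ry":0,"rz":0,"gripper":0},
    {"dx":0,"dy":0,"dz":0,"rx":0,"ry":0,"rz":0,"gripper":0.36},
    {"dx":0,"dy":0,"dz":0,"rx":0,"ry":0,"rz":0,"gripper":0.42},
    {"dx":0,"dy":0,"dz":0,"rx":0,"ry":0,"rz":0,"gripper":0.5},
    {"dx":0,"dy":0,"dz":0,"rx":0,"ry":0,"rz":0,"gripper":0.6},
    {"dx":0,"dy":0,"dz":0,"rx":0,"ry":0,"rz":0,"gripper":0.6}
  ]
}}

```text
clock: 44.05
tcp_pos: [0.558, -0.138, 0.0611]
ee_rot: [180.0, -0.0, 59.3]
force: [0.4, -0.3, 0.2]
finger_gap: 0.598
grasp_force: 0.0
```

```bash
python3 g.py .558 -.139 .051 59.35
python3 - <<'E'
from h import *
im,d=vision.get_image("scene"); cv2.imwrite("pics/s4.png",cv2.resize(im[110:270,190:470,::-1],None,fx=2.8,fy=2.8,interpolation=cv2.INTER_CUBIC))
E
```

```text
t 44.05 shift now-axes [-0.03  0.02  0.34] target-axes [-0.03  0.02  0.34] turn [ 0. -0. -0.]
```

View pics/s4.png

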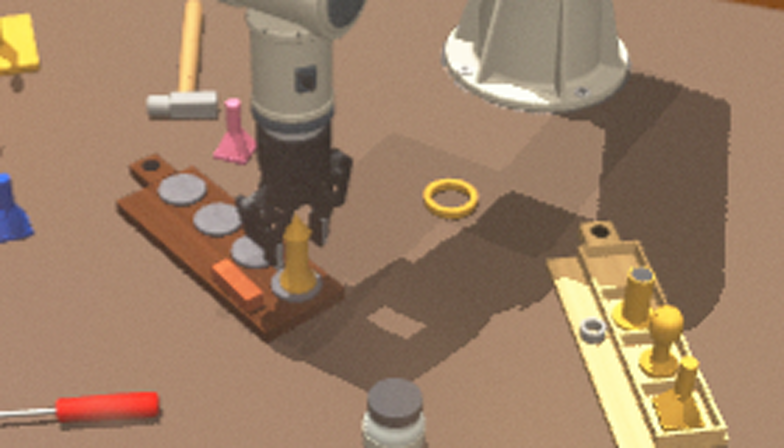

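The spire is standing upright (295,255 in the crop), and the three fittings already placed are upright in the rack. I'll regrip lower.

Call:
{"method": "servo_tool", "body": {
  "moves": [
    {"dx":0,"dy":0,"dz":0.18,"rx":0,"ry":0,"rz":0,"gripper":0.6},
    {"dx":0,"dy":0,"dz":0.18,"rx":0,"ry":0,"rz":0,"gripper":0.6},
    {"dx":0,"dy":0,"dz":0,"rx":0,"ry":0,"rz":0,"gripper":0.5},
    {"dx":0,"dy":0,"dz":0,"rx":0,"ry":0,"rz":0,"gripper":0.4},
    {"dx":0,"dy":0,"dz":0,"rx":0,"ry":0,"rz":0,"gripper":0.35},
    {"dx":0,"dy":0,"dz":0,"rx":0,"ry":0,"rz":0,"gripper":0.3},
    {"dx":0,"dy":0,"dz":0,"rx":0,"ry":0,"rz":0,"gripper":0.2},
    {"dx":0,"dy":0,"dz":0,"rx":0,"ry":0,"rz":0,"gripper":0},
    {"dx":0,"dy":0,"dz":0,"rx":0,"ry":0,"rz":0,"gripper":0},
    {"dx":0,"dy":0,"dz":0,"rx":0,"ry":0,"rz":0,"gripper":0}
  ]
}}

```text
clock: 45.35
tcp_pos: [0.5578, -0.1379, 0.0505]
ee_rot: [-180.0, 0.0, 59.3]
force: [-3.0, 2.4, 6.0]
finger_gap: 0.284
grasp_force: 49.0
```

Call:
{"method": "servo_tool", "body": {
  "moves": [
    {"dx":0,"dy":0,"dz":0,"rx":0,"ry":0,"rz":0,"gripper":0},
    {"dx":0,"dy":0,"dz":0,"rx":0,"ry":0,"rz":0,"gripper":0},
    {"dx":0,"dy":0,"dz":0,"rx":0,"ry":0,"rz":0,"gripper":0},
    {"dx":0,"dy":0,"dz":-0.1,"rx":0,"ry":0,"rz":0,"gripper":0},
    {"dx":0,"dy":0,"dz":-0.2,"rx":0,"ry":0,"rz":0,"gripper":0},
    {"dx":0,"dy":0,"dz":-0.3,"rx":0,"ry":0,"rz":0,"gripper":0},
    {"dx":0,"dy":0,"dz":-0.4,"rx":0,"ry":0,"rz":0,"gripper":0},
    {"dx":0,"dy":0,"dz":-0.5,"rx":0,"ry":0,"rz":0,"gripper":0},
    {"dx":0,"dy":0,"dz":0,"rx":0,"ry":0,"rz":0,"gripper":0},
    {"dx":0,"dy":0,"dz":0,"rx":0,"ry":0,"rz":0,"gripper":0}
  ]
}}

```text
clock: 46.6
tcp_pos: [0.5579, -0.138, 0.0955]
ee_rot: [180.0, -0.0, 59.3]
force: [0.6, -0.2, -3.3]
finger_gap: 0.279
grasp_force: 49.1
```

Run:
```python
from h import *
im,d=vision.get_image("scene"); cv2.imwrite("pics/s5.png",cv2.resize(im[120:250,220:380,::-1],None,fx=4.5,fy=4.5,interpolation=cv2.INTER_CUBIC))
```

```text
(no output)
```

View pics/s5.png

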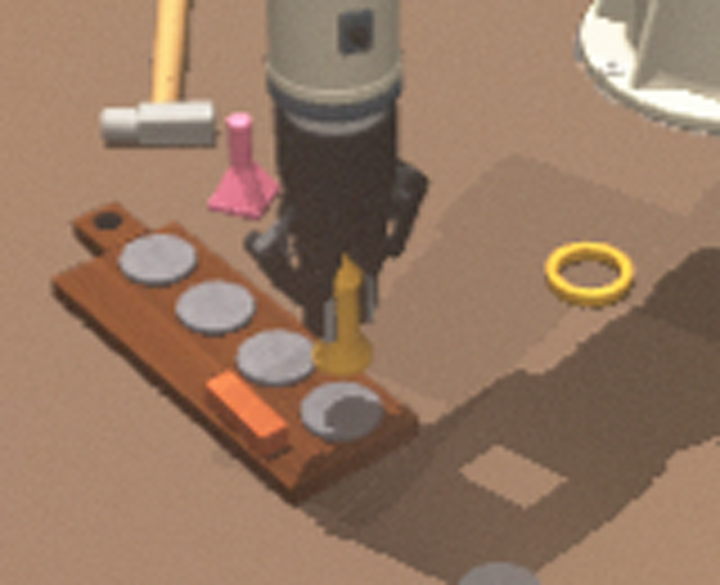

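The spire is held upright on its column and its felt disc is empty. Next I lift and turn.

Call:
{"method": "servo_tool", "body": {
  "moves": [
    {"dx":0,"dy":0,"dz":-0.6,"rx":0,"ry":0,"rz":0,"gripper":0},
    {"dx":0,"dy":0,"dz":-0.8,"rx":0,"ry":0,"rz":0,"gripper":0},
    {"dx":0,"dy":0,"dz":-0.8,"rx":0,"ry":0,"rz":0.8,"gripper":0},
    {"dx":0,"dy":0,"dz":-0.6,"rx":0,"ry":0,"rz":0.8,"gripper":0},
    {"dx":0,"dy":0,"dz":0,"rx":0,"ry":0,"rz":0.8,"gripper":0},
    {"dx":0,"dy":0,"dz":0,"rx":0,"ry":0,"rz":0.8,"gripper":0},
    {"dx":0,"dy":0,"dz":0,"rx":0,"ry":0,"rz":0.8,"gripper":0},
    {"dx":0,"dy":0,"dz":0,"rx":0,"ry":0,"rz":0.8,"gripper":0},
    {"dx":0,"dy":0,"dz":0,"rx":0,"ry":0,"rz":0.8,"gripper":0},
    {"dx":0,"dy":0,"dz":0,"rx":0,"ry":0,"rz":0.77,"gripper":0}
  ]
}}

```text
clock: 47.9
tcp_pos: [0.558, -0.138, 0.1803]
ee_rot: [180.0, -0.0, 27.3]
force: [0.1, 0.1, -3.0]
finger_gap: 0.284
grasp_force: 49.2
```

```bash
python3 g.py .4151 .1835 .18 27.5
```

```text
t 47.9 shift now-axes [ 6.900e-01 -1.171e+01  1.000e-02] target-axes [ 7.20e-01 -1.17e+01  1.00e-02] turn [ 0.   -0.   -0.03]
```

Call:
{"method": "servo_tool", "body": {
  "moves": [
    {"dx":0.03,"dy":-0.7,"dz":0,"rx":0,"ry":0,"rz":0,"gripper":0},
    {"dx":0.06,"dy":-0.97,"dz":0,"rx":0,"ry":0,"rz":0,"gripper":0},
    {"dx":0.06,"dy":-0.97,"dz":0,"rx":0,"ry":0,"rz":0,"gripper":0},
    {"dx":0.06,"dy":-0.97,"dz":0,"rx":0,"ry":0,"rz":0,"gripper":0},
    {"dx":0.06,"dy":-0.97,"dz":0,"rx":0,"ry":0,"rz":0,"gripper":0},
    {"dx":0.06,"dy":-0.97,"dz":0,"rx":0,"ry":0,"rz":0,"gripper":0},
    {"dx":0.06,"dy":-0.97,"dz":0,"rx":0,"ry":0,"rz":0,"gripper":0},
    {"dx":0.06,"dy":-0.97,"dz":0,"rx":0,"ry":0,"rz":0,"gripper":0},
    {"dx":0.06,"dy":-0.97,"dz":0,"rx":0,"ry":0,"rz":0,"gripper":0},
    {"dx":0.06,"dy":-0.97,"dz":0,"rx":0,"ry":0,"rz":0,"gripper":0}
  ]
}}

```text
clock: 49.15
tcp_pos: [0.4412, 0.1222, 0.1799]
ee_rot: [-180.0, -0.0, 27.6]
force: [-0.3, 0.1, -3.4]
finger_gap: 0.281
grasp_force: 49.4
```

Call:
{"method": "servo_tool", "body": {
  "moves": [
    {"dx":0.06,"dy":-0.97,"dz":0,"rx":0,"ry":0,"rz":0,"gripper":0},
    {"dx":0.06,"dy":-0.97,"dz":0,"rx":0,"ry":0,"rz":0,"gripper":0},
    {"dx":0.03,"dy":-0.33,"dz":0,"rx":0,"ry":0,"rz":0,"gripper":0},
    {"dx":0,"dy":0,"dz":0,"rx":0,"ry":0,"rz":0,"gripper":0},
    {"dx":0,"dy":0,"dz":0.3,"rx":0,"ry":0,"rz":0,"gripper":0},
    {"dx":0,"dy":0,"dz":0.6,"rx":0,"ry":0,"rz":0,"gripper":0},
    {"dx":0,"dy":0,"dz":0.6,"rx":0,"ry":0,"rz":0,"gripper":0},
    {"dx":0,"dy":0,"dz":0.3,"rx":0,"ry":0,"rz":0,"gripper":0},
    {"dx":0,"dy":0,"dz":0,"rx":0,"ry":0,"rz":0,"gripper":0},
    {"dx":0,"dy":0,"dz":0,"rx":0,"ry":0,"rz":0,"gripper":0}
  ]
}}

```text
clock: 50.4
tcp_pos: [0.4156, 0.1833, 0.1258]
ee_rot: [180.0, -0.0, 27.5]
force: [0.4, -0.3, -1.8]
finger_gap: 0.283
grasp_force: 49.5
```

```bash
python3 g.py .4151 .1835 .0368 27.5
```

```text
t 50.4 shift now-axes [-0.01 -0.01  2.97] target-axes [-0.01 -0.01  2.97] turn [ 0.   -0.01 -0.01]
```

Call:
{"method": "servo_tool", "body": {
  "moves": [
    {"dx":0,"dy":0,"dz":0.5,"rx":0,"ry":0,"rz":0,"gripper":0},
    {"dx":0,"dy":0,"dz":0.6,"rx":0,"ry":0,"rz":0,"gripper":0},
    {"dx":0,"dy":0,"dz":0.6,"rx":0,"ry":0,"rz":0,"gripper":0},
    {"dx":0,"dy":0,"dz":0.5,"rx":0,"ry":0,"rz":0,"gripper":0},
    {"dx":0,"dy":0,"dz":0.35,"rx":0,"ry":0,"rz":0,"gripper":0},
    {"dx":0,"dy":0,"dz":0.2,"rx":0,"ry":0,"rz":0,"gripper":0},
    {"dx":0,"dy":0,"dz":0.15,"rx":0,"ry":0,"rz":0,"gripper":0},
    {"dx":0,"dy":0,"dz":0.07,"rx":0,"ry":0,"rz":0,"gripper":0},
    {"dx":0,"dy":0,"dz":0,"rx":0,"ry":0,"rz":0,"gripper":0},
    {"dx":0,"dy":0,"dz":0,"rx":0,"ry":0,"rz":0,"gripper":0}
  ]
}}

```text
clock: 51.65
tcp_pos: [0.4155, 0.1835, 0.0366]
ee_rot: [180.0, -0.1, 27.5]
force: [0.3, 1.0, -1.3]
finger_gap: 0.282
grasp_force: 49.6
```

Call:
{"method": "servo_tool", "body": {
  "moves": [
    {"dx":0,"dy":0,"dz":0.01,"rx":0,"ry":0,"rz":0,"gripper":0},
    {"dx":0,"dy":0,"dz":0,"rx":0,"ry":0,"rz":0,"gripper":0},
    {"dx":0,"dy":0,"dz":0,"rx":0,"ry":0,"rz":0,"gripper":0.3},
    {"dx":0,"dy":0,"dz":0,"rx":0,"ry":0,"rz":0,"gripper":0.35},
    {"dx":0,"dy":0,"dz":0,"rx":0,"ry":0,"rz":0,"gripper":0.45},
    {"dx":0,"dy":0,"dz":0,"rx":0,"ry":0,"rz":0,"gripper":0.55},
    {"dx":0,"dy":0,"dz":0,"rx":0,"ry":0,"rz":0,"gripper":0.65},
    {"dx":0,"dy":0,"dz":-0.2,"rx":0,"ry":0,"rz":0,"gripper":0.75},
    {"dx":0,"dy":0,"dz":-0.6,"rx":0,"ry":0,"rz":0,"gripper":0.8},
    {"dx":0,"dy":0,"dz":-1,"rx":0,"ry":0,"rz":0,"gripper":0.8}
  ]
}}

```text
clock: 52.9
tcp_pos: [0.4145, 0.1831, 0.0903]
ee_rot: [-180.0, 0.1, 27.5]
force: [-0.7, 0.4, 0.0]
finger_gap: 0.797
grasp_force: 0.0
```

Call:
{"method": "servo_tool", "body": {
  "moves": [
    {"dx":0,"dy":0,"dz":-1,"rx":0,"ry":0,"rz":0,"gripper":0.8},
    {"dx":0,"dy":0,"dz":-1,"rx":0,"ry":0,"rz":0,"gripper":0.8},
    {"dx":0,"dy":0,"dz":-1,"rx":0,"ry":0,"rz":0,"gripper":0.8},
    {"dx":0,"dy":0,"dz":-0.5,"rx":0,"ry":0,"rz":0,"gripper":0.8},
    {"dx":0,"dy":1,"dz":0,"rx":0,"ry":0,"rz":0,"gripper":0.8},
    {"dx":0,"dy":1,"dz":0,"rx":0,"ry":0,"rz":0,"gripper":0.8},
    {"dx":0,"dy":1,"dz":0,"rx":0,"ry":0,"rz":0,"gripper":0.8},
    {"dx":0,"dy":1,"dz":0,"rx":0,"ry":0,"rz":0,"gripper":0.8},
    {"dx":0,"dy":1,"dz":0,"rx":0,"ry":0,"rz":0,"gripper":0.8},
    {"dx":0,"dy":0,"dz":0,"rx":0,"ry":0,"rz":0,"gripper":0.8}
  ]
}}

```text
clock: 54.15
tcp_pos: [0.4847, 0.049, 0.1945]
ee_rot: [-180.0, 0.0, 27.4]
force: [-0.8, 1.1, -0.3]
finger_gap: 0.801
grasp_force: 0.0
```

Run:
```python
from h import *
im,d=vision.get_image("scene"); a=cv2.resize(im[130:280,330:480,::-1],(400,400),interpolation=cv2.INTER_CUBIC)
im,d=vision.get_image("top"); b=cv2.resize(im[105:255,140:290,::-1],(400,400),interpolation=cv2.INTER_CUBIC)
cv2.imwrite("pics/end.png",np.hstack([a,b]))
```

```text
(no output)
```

View pics/end.png

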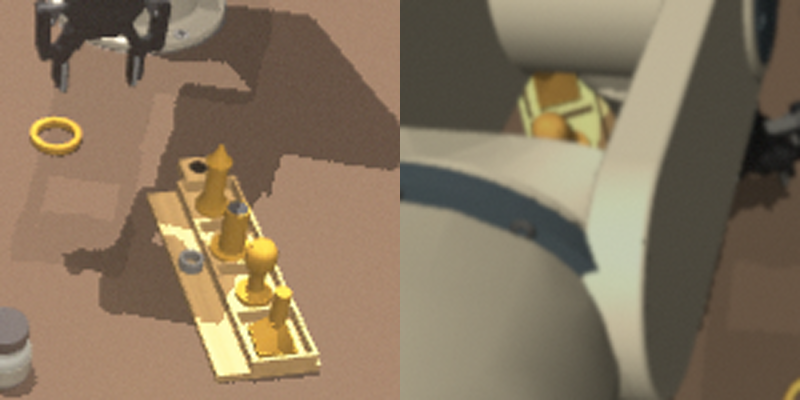

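The left half shows all four fittings upright in their pockets. From the rack's handle they are spire (215,185), candle (232,230), ball (260,270) and roof (275,320).

```bash
python3 -c "
from plant import ticket
print(ticket.close_job())"
```

```text
the job is handed in; nothing more can be done
None
```

All four fittings stand upright in the rack in reverse order (from the rack's handle: spire, candle socket, ball, roof cap), and the job was handed in at about 54 s; no verdict was shown.

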